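# Feed a carton through the pack coder with the push stick

## Robot

A 6-joint arm with a two-finger parallel gripper is mounted at the origin on the work surface. World frame = base frame: x ahead of the robot, y to its left, z up, the work surface at z = 0. Lengths are in mm, angles in rad, forces in N, time in s.
With the tool pointing down it reaches from about 275 to 1000 mm from the base axis. Payload 8.4 kg.
Tool frame: the origin (TCP) lies on the centre line of the jaws, within the pads' length; the fingertips stand r.tip_reach ahead of it and the grasp point (between the pads) lies 3 mm ahead of it (r.tip_reach is the distance from the TCP to the fingertips, in mm); z points along the fingers, y is the direction in which the jaws open and shut (so a half turn about z gives the same grasp; the last joint's range is limited). The gripper opens to 85 mm and grips with 20 to 120 N. Pads are 22 mm wide; open, the fingers measure 114 mm over their backs; the gripper's body (76 mm by 85 mm) begins 54 mm behind the grasp point. The pads swing forward as they close: fully open they stand 13 mm farther back than shut.
Start: joints at [-1.241, 0.353, 1.633, -0, 1.155, -0.002], TCP at [203.589, -590.914, 253.281] pointing down, gripper open.
Joint ranges: [-2.63, 2.63], [-0.92, 2.1], [0.06, 2.66], [-1.3, 4.44], [0, 2.69], [-3.02, 3.02]. Speed limits (rad/s): [2.22, 2.22, 2.79, 3.14, 3.14, 3.14].

## Interface

Orientations are given as [roll, pitch, yaw] about the fixed x, y, z axes, in that order (R = Rz(yaw) Ry(pitch) Rx(roll)).
In Python, from rig import sense, optics, r, nets gives the robot as it stands. The module is installed in compiled form; this text tells all that it offers.
- The arm moves only by the tool carry_out, never from a script. Its argument "increments" is a list that holds one entry, the list of rows, each a list of 6 numbers: the shift along the tool's x, y, z normalised to -1 to 1, where 1 is 40 cm, then the turn, a rotation vector about the tool's x, y, z normalised to -1 to 1, where 1 is 60 degrees. A call has 1 to 5 rows; each row is the pose to reach, as a shift and turn from the pose commanded when the call began, along the tool's axes at that moment; what a row does not reach only later rows make up. A row lasts 1/12 s, in which the tool goes at most 41.7 mm and 7.16 degrees, less where a joint would pass 70% of its speed; a pose out of reach is approached as far as the arm can. A call with a number of a shift or a turn outside -1 to 1 is refused whole. A call with a gripper value outside its range is refused whole. "hand" is the closure, from 0 (fully open) to 1 (shut), set as the call begins (left out, the last holds). The fingers move at their own pace and stop on an object; "squeeze" is the grip in N (left out, the last holds). Time passes only in rows, so rows that repeat a pose let the fingers close. It gives the time, the measured TCP pose, the force and the opening at its end, in the units of the state.
- sense(): the state, without advancing time (a new reading comes with each control period).
- optics.grab_frame(name): name is "side" or "top" or "wrist"; returns a dict with "img" (400x640x3 uint8, red, green, blue), "range_z" (400x640 float32, mm along the optical axis (not along the pixel's ray), 0 where there is no reading), "fov_y" (degrees; the focal length in pixels is half the picture's height over the tangent of half this angle, whatever the lens; pixels are square), "cx", "cy" (the principal point, pixels), "R" (3x3) and "t" (3): a world point X has camera coordinates R X + t. Camera axes: x right, y down, z forward; pixel columns grow to the right and rows downward; lengths in mm; the calibration is good to about 2 mm. A picture is of the moment at which its call begins.
- r.sign_off(): hands the job in, once; it reports no verdict.
Trained networks look in the newest picture that a camera, given by its name, has taken for a name from the list of things; names that differ only in an ending like _2 or _b are one class to them, and where a whole thing is asked for, a point or a joint stands for the part that bears it (a point fixed in the world has none). Each returns a list of dicts, best first, with "confidence" (0 to 1); they miss things now and then, are a little off and sometimes report something else, mostly with a low value. They report only what shows in the picture. A call takes as long as a camera call. They do not tell look-alikes from the thing itself.
- nets.trace(target, camera): "mask" (400x640 bool, what is visible of it).
- nets.tip_of(target, camera): "point" ([x, y, z] in mm, in world coordinates, good to about 4 mm: a listed point, or the origin of a listed thing).
The state is a dict: "clock": time; "qpos": joint angles; "qvel": joint speeds; "joint_efforts": joint torques, N m; "eef_pos": TCP position; "tcp_rot": TCP orientation; "contact_force": force on the tool from outside, world axes, zero at the start; "wrist_torque": the same for the moment, N m; "opening": opening from 0.0 (shut) to 1.0 (fully open).
Only numpy, scipy, OpenCV 4.12 (cv2) and the standard library are available. Lean on these libraries where they do the work, as an engineer would, in place of code of your own. Each camera call takes 0.05 s, during which the arm holds its last target.

## Task

Take the wooden push stick from its rest, square the carton on the coder's bed against the fence with it, then feed the carton along under the clear guard, keeping it lightly pressed flat against the fence, until the sprung trigger pin is pushed at least two-thirds of the way in but not to its hard end; hold it there for a good second while its side is coded, ease off, and leave it along the fence under the guard. Lay the stick back in its rest the way it lay. Move the carton with the stick only, keep your hand off the carton and the coder, press gently enough not to crush or jam the carton, and leave the other things alone.

Things in the scene. Friction and masses are not known exactly. Their poses are not given: they have to be found in the camera images.
- coder: Bench-top pack coder, fixed. Sizes in mm. Origin on the counter, below the fence's working face. x = feed direction, y into the fence, z up. Aluminium bed, top at z 32, from x -340 to 40, y -120 to 0. White housing from x 40 to 210, 200 high, 250 wide. Print head (grey box 74 high) behind the fence at x -138 to -52, y 18 to 88.
- guard_mouth (a point): Middle of the open mouth of the clear guard, on the bed (coder x -160, y -57, z 32), axes as the coder's. The guard reaches from here 200 on in x to the housing; its roof's underside is 61 above the bed, its outer side wall 57 from here at -y, the fence closes the other side.
- fence: Aluminium fence rail of the coder, fixed to it, 380 long, 30 high above the bed, 12 thick. Its origin is on the bed surface (z 32 of the coder) with the same x, y axes; its working face is the plane y = 0, the pack runs on the side y < 0. Two or three newtons are plenty to keep the pack on it.
- trigger (a joint): Travel in m of the sprung round steel pin (12 diameter, centred 32 off the fence, 22 above the bed) in the dark stop block on the bed inside the guard: 0 out, 0.010 hard end. Takes 2.1 N to start, +0.35 N per mm; springs back. The stop is clamped anywhere, not reported: the free pin's tip is at coder x -55 to -25.
- pack_center (a point): Centre of the full tablet carton that starts loose on the infeed part of the bed: white with pale bands, 90 long (x, roughly along the feed), 50 wide (y), 45 high, 100 to 210 g. It starts about 15 to 25 mm off the fence and up to 0.2 rad askew, wholly outside the guard.
- stick_grip (a point): Centre of the grip of the loose beech push stick (90 g): upright block 70 long (x), 18 wide (y), 46 high, to be held across the 18 mm from above. The point is 28 above the stick's underside, 18 below the grip's top. x points along the stick to its mouth. The shaft is a bar 16 wide, 14 high at the underside, from x -60 to 156.
- stick_mouth (a point): Inner corner of the right-angled mouth at the stick's end, 160 ahead of the grip's centre, 7 above the underside; same axes. It is cut askew: it fits the pack's outer trailing corner when the stick points 25 deg (0.436 rad) towards the fence. Then a 14 long face bears on the trailing end and a prong 26 long, 10 thick lies along the pack's outer side.
- stick_nose (a point): Middle of the flat end (12 x 14) of the nose beside the mouth, same axes: 14 from the mouth's corner towards the fence and 6 behind it, as the stick is held at 25 deg to the fence. It then faces the fence squarely and can press on the pack's outer side.
- rest_seat (a point): Rest of the push stick, fixed on the counter: grey base with two saddles (14 thick) at x -48 and 100, whose 24 wide slots hold the shaft. The point is level with the slots' floors (18 above the counter) below the place of the grip's centre, which lies 28 above it when laid back. x points along the stick to its mouth. The slots' sides rise 12 above their floors.
- carton_big: Bystander: carton 110 x 60 x 50, origin under its centre.
- carton_flat: Bystander: flat carton 120 x 65 x 22, origin under its centre.
- bottle: Bystander: amber jar 48 diameter, 95 high, origin under its centre.
- jar: Bystander: white jar 56 diameter, 70 high, origin under its centre.
- spatula: Bystander: counting spatula lying flat, 175 long, 22 wide, 8 high.
- calculator: Bystander: desk calculator 140 x 85 x 18.
Mind the look-alikes: they are no part of the job. Leave any pink look-alike of the part that bears pack_center alone.

How it is judged (in metres and radians):
On the way, in this order (a step that is already met when the one before it is completed fails the run):
1. the pack lies flat against the fence (within 2 mm and 0.04 rad) before it goes under the guard (front end at most 10 mm in) (y of pack_center in the frame of fence above -0.027 m and angle between the x axis of pack_center and the x axis of fence, either way round below 0.04 rad and x of pack_center in the frame of coder below -0.195 m), for 0.1 s.
2. the trigger pin is pushed in by 6.5 mm or more for half a second, with the pack flat against the fence (within 2 mm and 0.04 rad) and pressed on it with at least 0.5 N (value of joint trigger above 0.0065 m and y of pack_center in the frame of fence above -0.027 m and angle between the x axis of pack_center and the x axis of fence, either way round below 0.04 rad and contact force between pack and fence above 0.5 N), for 0.5 s.
At the end, for the whole second after the job is handed in: The pack rests on the bed along the fence (within 5 mm and 0.08 rad), wholly under the guard, with the trigger let out again; the push stick lies released and at rest down in both slots of its rest, mouth the same way round as before, within 12 mm of the middle lengthwise (y of pack_center in the frame of fence between -0.03 and -0.02 m and angle between the x axis of pack_center and the x axis of fence, either way round below 0.08 rad and angle between each of pack_center, stick_grip's own z axis and vertical below 0.1 rad and x of pack_center in the frame of coder above -0.115 m and value of joint trigger below 0.005 m and linear speed of each of pack, stick below 0.02 m/s and x of stick_grip in the frame of rest_seat between -0.012 and 0.012 m and y of stick_grip in the frame of rest_seat between -0.006 and 0.006 m and z of stick_grip in the frame of rest_seat below 0.031 m and x of stick_mouth in the frame of rest_seat above 0.1 m); the robot touches nothing.
It fails at once if the gripper or arm touches the pack, or strikes the coder with over 2 N (contact force between any of the fingers, the arm and pack above 0.2 N or contact force between any of the fingers, the arm and coder above 2 N).
It fails at once if the carton is crushed: the stick presses it with over 18 N (contact force between stick and pack above 18 N).
It fails at once if the pack is jammed against the fence with over 8 N (contact force between pack and fence above 8 N).
It fails at once if the pack is off the fence (by over 3 mm or 0.06 rad) with its front end over 20 mm under the guard (x of pack_center in the frame of coder above -0.185 m and (y of pack_center in the frame of fence below -0.028 m or angle between the x axis of pack_center and the x axis of fence, either way round above 0.06 rad)).
It fails at once if a bystander is moved by over 20 mm (distance of any of carton_big, carton_flat, bottle, jar, spatula, calculator from where it was at the start of the episode above 0.02 m).
It also fails if it takes over 69 s, if anything falls off the work surface, if the arm or the gripper's body presses on something with over 40 N, if the wrist force passes 120 N, or if a joint passes its speed limit or range.

## Working session

There is one attempt and no reset: what is moved stays moved. The work goes in short steps, Python scripts to look and compute and a tool call to move; the robot and the scene stay as the last step left them, time stands still between calls to the robot, and variables do not carry over. Pictures are saved under pics/ and viewed, and the job is handed in when it is done.

Besides the shell and the picture viewer there is one more tool, called after "Call:" by a JSON object that holds its "api" and its "payload". carry_out: Moves the arm, as the interface text tells. Its arguments: {"type":"object","properties":{"increments":{"type":"array","items":{"type":"array","items":{"type":"array","items":{"type":"number","minimum":-1,"maximum":1}}}},"hand":{"type":"number"},"squeeze":{"type":"number"}},"required":["increments"]}

```bash
mkdir -p pics; ls; cat > s1.py <<'E'
from rig import sense, optics, r, nets
import cv2,numpy as np
print(sense(), r.tip_reach)
for n in ["side","top","wrist"]:
    f=optics.grab_frame(n)
    cv2.imwrite(f"pics/{n}0.png",f["img"][:,:,::-1]); np.savez(f"pics/{n}0.npz",**f)
    print(n,f["fov_y"],f["cx"],f["cy"],f["R"].round(3).tolist(),f["t"].round(1).tolist())
    for t in ["guard_mouth","fence","coder","pack_center","stick_grip","stick_mouth","stick_nose","rest_seat"]:
        print(t,[(np.round(d["point"],1).tolist(),round(d["confidence"],2)) for d in nets.tip_of(t,n)[:3]])
E
python3 s1.py
```

```text
pics
{'clock': 0.0, 'qpos': array([-1.24139675e+00,  3.53652316e-01,  1.63411954e+00,  1.39160159e-06,
        1.15521454e+00, -2.38061492e-03]), 'qvel': array([-0.00105591,  0.00062987, -0.00089154,  0.00015225,  0.00187182,
       -0.00045381]), 'joint_efforts': array([ 2.33097191e-03, -6.05244756e+01, -3.42066979e+01,  1.04087678e-04,
        9.26919834e-03, -9.97257018e-06]), 'eef_pos': array([ 203.44800334, -590.49260832,  252.56530865]), 'tcp_rot': array([-3.14019892e+00, -4.59031881e-06,  3.31779630e-01]), 'contact_force': array([-1.17851007, -0.42455402, -0.70562907]), 'wrist_torque': array([-0.03861847,  0.05044849, -0.00760089]), 'opening': 1.0012106443233275} 22.0
side 43.17802362119491 322.1099290274683 193.63489286307183 [[-0.687, -0.726, -0.017], [-0.494, 0.484, -0.723], [0.533, -0.489, -0.691]] [415.7, 263.4, 1254.8]
guard_mouth [([580.4, -138.2, 34.1], 0.64), ([499.4, 365.7, 47.8], 0.43)]
fence []
coder [([627.2, -302.4, -1.8], 0.93)]
pack_center [([343.4, 233.4, 24.1], 0.61), ([598.2, -68.8, 55.8], 0.57)]
stick_grip [([501.2, 367.4, 46.4], 0.73)]
stick_mouth [([464.7
[... 337 characters left out ...]

fence []
coder [([622.9, -301.2, -3.1], 0.94), ([462.6, 207.0, 27.0], 0.71)]
pack_center [([264.2, -276.5, 23.7], 0.96), ([343.5, 227.9, 20.2], 0.62), ([595.1, -60.7, 56.2], 0.58)]
stick_grip [([633.7, 319.8, -3.3], 0.7), ([502.5, 360.7, 16.3], 0.3)]
stick_mouth [([465.6, 209.6, 26.7], 0.61)]
stick_nose [([481.1, 206.0, 23.1], 0.83), ([622.5, -301.8, -2.9], 0.58)]
rest_seat [([501.3, 360.8, 19.5], 0.61)]
wrist 71.86760665015385 317.14202035167915 196.91264231422483 [[0.324, -0.946, -0.0], [-0.906, -0.31, 0.289], [-0.274, -0.093, -0.957]] [-625.0, -37.3, 378.5]
guard_mouth []
fence []
coder []
pack_center [([268.4, -279.5, 21.7], 0.64)]
stick_grip []
stick_mouth []
stick_nose []
rest_seat []
```

View pics/side0.png

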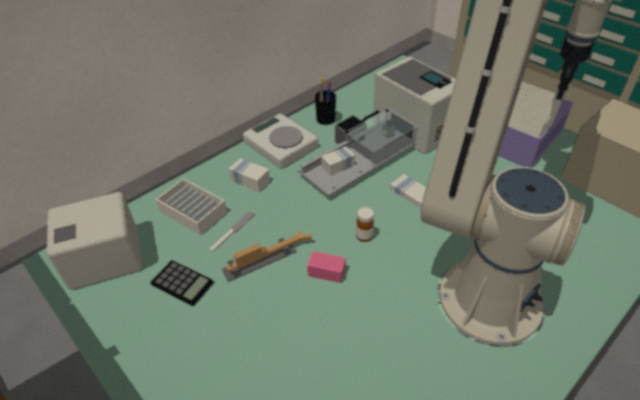

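View pics/top0.png

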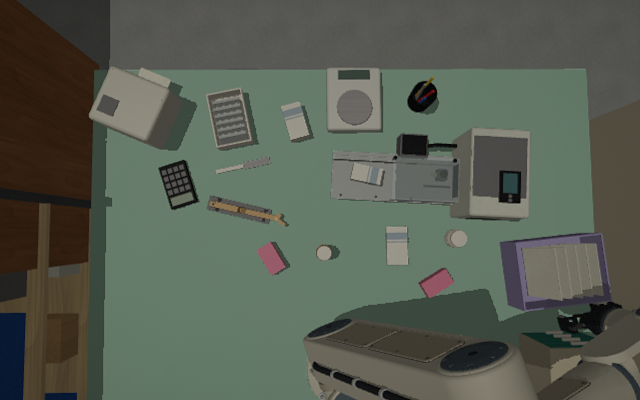

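```bash
cat > h.py <<'E'
import numpy as np,cv2
def cloud(f):
    H,W=f["range_z"].shape; fo=H/2/np.tan(np.radians(float(f["fov_y"]))/2)
    v,u=np.mgrid[:H,:W]; z=f["range_z"].astype(float)
    c=np.stack([(u-float(f["cx"]))/fo*z,(v-float(f["cy"]))/fo*z,z],-1)
    return (c-f["t"])@f["R"]
def proj(f,X):
    fo=200/np.tan(np.radians(float(f["fov_y"]))/2)
    c=np.asarray(X)@f["R"].T+f["t"]
    return c[...,:2]/c[...,2:]*fo+[float(f["cx"]),float(f["cy"])]
E
python3 - <<'E'
import numpy as np,cv2
from h import *
f=np.load('pics/top0.npz');P=cloud(f)
im=f['img'][:,:,::-1]
cv2.imwrite('pics/c1.png',cv2.resize(im[125:225,320:540],None,fx=3.6,fy=3.6,interpolation=cv2.INTER_CUBIC))
cv2.imwrite('pics/c2.png',cv2.resize(im[180:240,195:300],None,fx=7,fy=7,interpolation=cv2.INTER_CUBIC))
print((f['range_z']==0).mean())
print('bed z row 195',P[195,335:460:8].round(0).tolist())
print(P[171,325:400:4].round(0).tolist())
for v in range(196,224,3): print(v,P[v,205:292:4,2].round(0).astype(int).tolist())
E
```

```text
0.004015625
bed z row 195 [[537.0, 31.0, 40.0], [537.0, 6.0, 36.0], [537.0, -20.0, 26.0], [536.0, -44.0, 35.0], [536.0, -68.0, 36.0], [536.0, -94.0, 31.0], [536.0, -119.0, 34.0], [536.0, -144.0, 35.0], [531.0, -158.0, 92.0], [531.0, -181.0, 96.0], [530.0, -205.0, 96.0], [530.0, -230.0, 95.0], [530.0, -253.0, 96.0], [530.0, -277.0, 99.0], [530.0, -303.0, 90.0], [530.0, -327.0, 92.0]]
[[617.0, 60.0, -3.0], [617.0, 47.0, -3.0], [613.0, 36.0, 29.0], [613.0, 24.0, 29.0], [612.0, 11.0, 33.0], [612.0, -1.0, 33.0], [613.0, -14.0, 26.0], [607.0, -23.0, 75.0], [606.0, -35.0, 76.0], [606.0, -47.0, 79.0], [607.0, -59.0, 73.0], [605.0, -70.0, 83.0], [606.0, -83.0, 78.0], [605.0, -95.0, 80.0], [606.0, -108.0, 71.0], [612.0, -127.0, 30.0], [611.0, -139.0, 35.0], [603.0, -141.0, 93.0], [603.0, -153.0, 97.0]]
196 [-2, 0, 9, -1, -3, 3, 2, 0, -1, 1, 2, -2, -6, -1, -1, 1, 3, -4, 3, -2, 3, -13]
199 [3, 6, 30, 28, 5, 4, 1, -3, -2, -8, 1511, 0, -5, -1, 0, 4, -2, -2, -4, -1, 0, 5]
202 [0, 12, 31, 64, 1, 7, 4, 6, 5, -5, -4, 2, -6, 5, 0, 0, 1, -1, -5, 8, 4, 1]
205 [-4, 33, 35, 66, 61, 64, 61, 3, 4, 7, 5, 10, -2, -2, 4, 1, -3, 2, -3, -1, 1, -4]
208 [1, 10, 26, 6, 58, 65, 67, 62, 63, 49, 5, 10, 11, 9, 16, -1, -2, 1, -4, -1, -2, -8]
211 [-2, 1, -5, 9, 11, 1, 10, 64, 65, 47, 29, 27, 33, 8, 15, 2, 3, 0, 6, 1, 1, 7]
214 [-1, 3, 7, 3, -3, 6, 9, 0, 9, 1, 2, 32, 26, 35, 35, 29, 26, -5, 32, 1, -1, 2]
217 [1, 1, 5, -4, 4, 4, -10, -5, -6, 5, 5, 6, 9, 6, 36, 34, 34, 35, 36, 0, 4, -1]
220 [-5, -3, 2, 4, 2, 1, -7, 1, 1, -2, 0, -4, 6, 34, 38, 6, 4, 32, 30, 1, 4, -4]
223 [-2, -4, -1, 1, -2, -5, 0, 3, 3, 2, 1, 0, -2, -4, 0, 3, 1, 0, -2, 24, 2, -1]
```

View pics/c1.png

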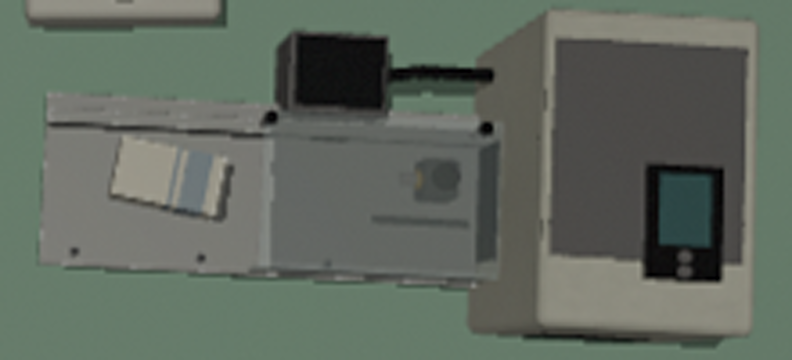

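View pics/c2.png

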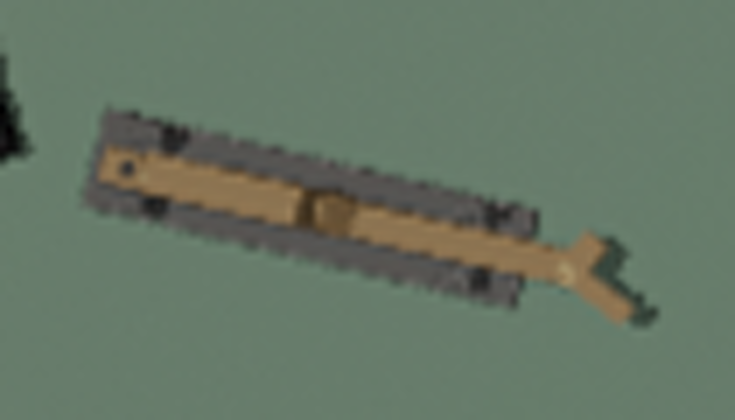

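```bash
python3 - <<'E'
import numpy as np,cv2
from h import *
f=np.load('pics/top0.npz')
im=f['img'][:,:,::-1]
cv2.imwrite('pics/c3.png',cv2.resize(im[140:215,322:422],None,fx=8,fy=8,interpolation=cv2.INTER_CUBIC))
cv2.imwrite('pics/c4.png',cv2.resize(im[140:215,380:480],None,fx=8,fy=8,interpolation=cv2.INTER_CUBIC))
f=np.load('pics/side0.npz')
im=f['img'][:,:,::-1]
cv2.imwrite('pics/c5.png',cv2.resize(im[100:200,290:430],None,fx=5.6,fy=5.6,interpolation=cv2.INTER_CUBIC))
E
```

```text
(no output)
```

View pics/c3.png

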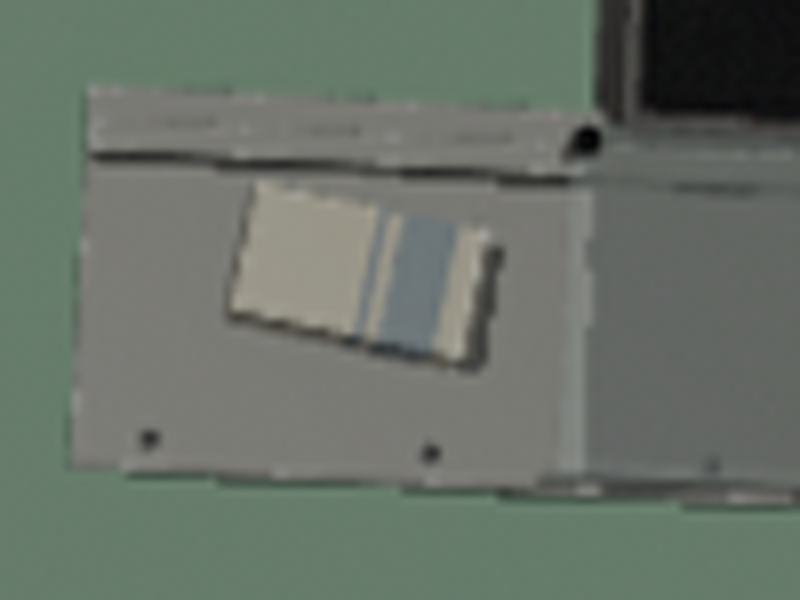

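View pics/c4.png

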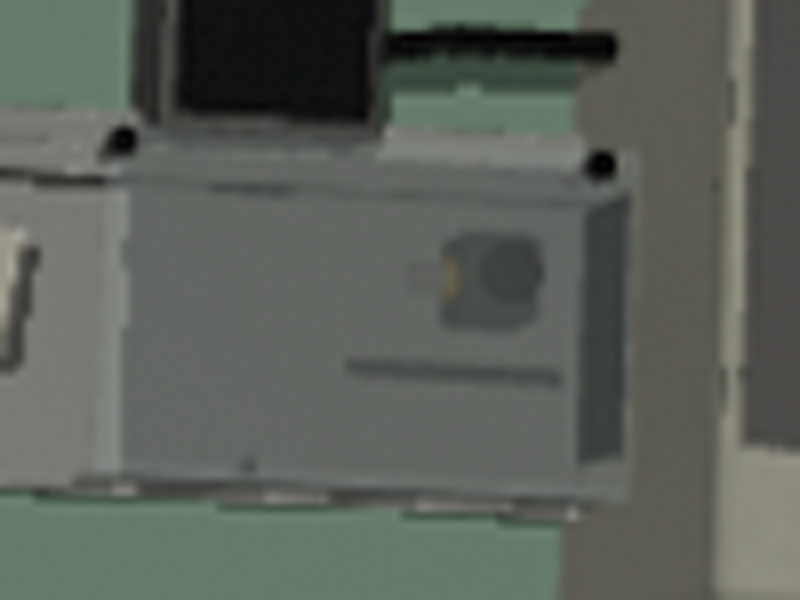

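View pics/c5.png

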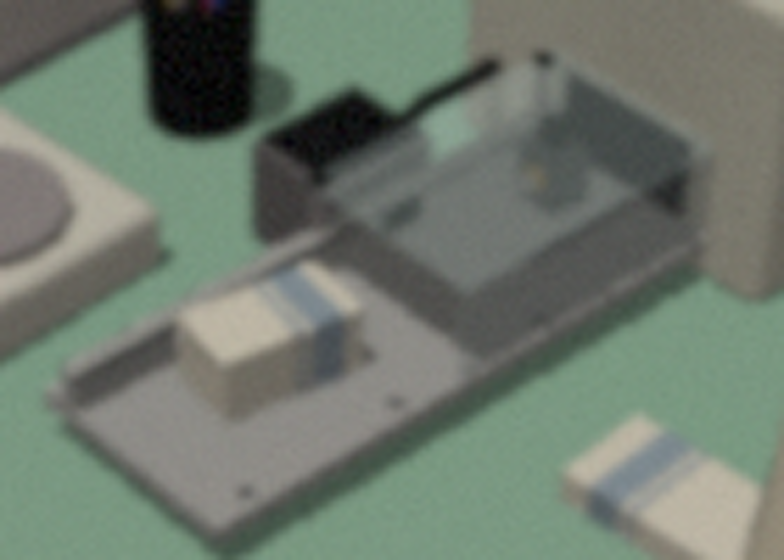

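```bash
cat > fit.py <<'E'
import numpy as np
from h import *
from scipy.optimize import least_squares
ft=np.load('pics/top0.npz');fs=np.load('pics/side0.npz')
def px(p,s,o): return (np.array(p)+.5)/s-.5+np.array(o)
obs=[(ft,(-340,-120,32),px((70,466),8,(322,140))),(ft,(-340,12,62),px((88,86),8,(322,140))),
(ft,(-340,0,62),px((92,150),8,(322,140))),(ft,(-340,0,32),px((92,160),8,(322,140))),
(ft,(40,-120,32),px((577,515),8,(380,140))),
(fs,(-340,-120,32),px((215,527),5.6,(290,100))),(fs,(-340,0,32),px((72,408),5.6,(290,100))),(fs,(-340,0,62),px((78,375),5.6,(290,100)))]
def T(p,X):
    c,s=np.cos(p[2]),np.sin(p[2]);X=np.asarray(X,float)
    return np.stack([p[0]+c*X[...,0]-s*X[...,1],p[1]+s*X[...,0]+c*X[...,1],X[...,2]],-1)
def res(p,cams=(0,1)):
    return np.concatenate([proj(f,T(p,X))-q for f,X,q in obs if (0 if f is ft else 1) in cams])
for cams in ((0,1),(0,),):
    s=least_squares(res,[625,-301,-1.57],args=(cams,)); print(cams,s.x.round(4)); print(s.fun.reshape(-1,2).round(1).tolist())
p=s.x
# pack top corners
def back(f,q,z):
    fo=200/np.tan(np.radians(float(f["fov_y"]))/2)
    d=f["R"].T@np.array([(q[0]-f["cx"])/fo,(q[1]-f["cy"])/fo,1]); C=-f["R"].T@f["t"]
    return C+d*(z-C[2])/d[2]
def inv(p,X):
    c,s=np.cos(p[2]),np.sin(p[2]);d=np.asarray(X)[:2]-p[:2]; return np.array([c*d[0]+s*d[1],-s*d[0]+c*d[1]])
if __name__=="__main__":
    for q in [(256,180),(497,232),(468,362),(230,314)]:
        print('pack',inv(p,back(ft,px(q,8,(322,140)),77)).round(1))
    for q in [(408,273),(445,277),(440,240),(440,322)]: print('pin',inv(p,back(ft,px(q,8,(380,140)),54)).round(1))
    print('gm',T(p,[-160,-57,32]).round(1))
E
python3 fit.py
python3 - <<'E'
import numpy as np,cv2
from h import *
f=np.load('pics/top0.npz');P=cloud(f);rgb=f['img'].astype(int)
# stick fit: wood colour
m=(rgb[:,:,0]-rgb[:,:,2]>40); m[:190]=0;m[235:]=0;m[:,:200]=0;m[:,300:]=0
v,u=np.nonzero(m);print(m.sum())
hi=m&(P[:,:,2]>52)&(P[:,:,2]<75); lo=m&(P[:,:,2]>20)&(P[:,:,2]<45)
print('grip',P[hi].mean(0),hi.sum(), 'z med',np.median(P[hi][:,2]),np.median(P[lo][:,2]))
c=P[hi][:,:2]; print(c.min(0),c.max(0))
from fit import back
import io
# lateral line of shaft
q=np.array([back(f,(a,b),32) for b,a in zip(*np.nonzero(lo&(np.arange(640)[None]<272)))])[:,:2]
mu=q.mean(0);_,_,V=np.linalg.svd(q-mu);d=V[0]*np.sign(-V[0][1]);print('shaft',mu,d,np.arctan2(d[1],d[0]))
# grip pixels with z=64
qg=np.array([back(f,(a,b),64) for b,a in zip(*np.nonzero(hi))])[:,:2]
mg=qg.mean(0);_,_,V=np.linalg.svd(qg-mg);d2=V[0]*np.sign(-V[0][1]);print('grip',mg,np.arctan2(d2[1],d2[0]),((qg-mg)@d2).min(),((qg-mg)@d2).max(),(mg-mu)@[-d[1],d[0]])
tip=((q-mu)@d); print('shaft ends rel grip',((q-mg)@d).min(),((q-mg)@d).max())
E
```

```text
(0, 1) [ 628.5964 -302.1871   -1.6367]
[[0.2, -0.9], [0.7, 3.1], [-0.1, -1.1], [-0.5, -0.8], [0.1, 0.1], [-0.0, -0.1], [0.5, 0.8], [-1.0, -0.7]]
(0,) [ 628.8144 -301.9302   -1.6368]
[[0.1, -1.0], [0.6, 3.0], [-0.1, -1.1], [-0.6, -0.9], [0.0, -0.0]]
pack [-277.1  -13.6]
pack [-184.6  -28. ]
pack [-193.3  -78.1]
pack [-284.3  -65.2]
pin [-35.6 -32. ]
pin [-21.2 -32.7]
pin [-23.7 -18.4]
pin [-22.4 -50.2]
gm [ 582.5 -138.5   32. ]
384
grip [501.98897301 362.67483718  63.79996555] 130 z med 63.843981545581684 32.01593969277464
[488.44692651 329.36654907] [516.25684546 396.01188737]
(0, 1) [ 628.5964 -302.1871   -1.6367]
[[0.2, -0.9], [0.7, 3.1], [-0.1, -1.1], [-0.5, -0.8], [0.1, 0.1], [-0.0, -0.1], [0.5, 0.8], [-1.0, -0.7]]
(0,) [ 628.8144 -301.9302   -1.6368]
[[0.1, -1.0], [0.6, 3.0], [-0.1, -1.1], [-0.6, -0.9], [0.0, -0.0]]
shaft [486.05798519 294.42256583] [-0.22816653 -0.97362212] -1.8009904511658
grip [501.97691394 362.6334902 ] -1.8143112936048258 -34.987566379176336 35.393606825796574 -0.0644288563915688
shaft ends rel grip -58.98796520671292 138.01931375796005
```

```bash
sed -i 's/^(ft,(-340,0,62)/(ft,(-340,0,62)/; s/,(ft,(-340,12,62),px((88,86),8,(322,140)))//' fit.py; python3 fit.py
cat > plan.py <<'E'
# plan.py show x y z yaw [max] | upd a b c d e f
import sys,json,numpy as np,os
from scipy.spatial.transform import Rotation as Ro
F='cmd.json'
if not os.path.exists(F): json.dump(dict(p=[203.589,-590.914,253.281],R=Ro.from_euler('xyz',[np.pi,0,.3318]).as_matrix().tolist()),open(F,'w'))
c=json.load(open(F));p=np.array(c['p']);R=np.array(c['R'])
a=list(map(float,sys.argv[2:]))
if sys.argv[1]=='upd':
    p=p+R@(np.array(a[:3])*400); R=R@Ro.from_rotvec(np.array(a[3:6])*np.pi/3).as_matrix()
    json.dump(dict(p=p.tolist(),R=R.tolist()),open(F,'w'))
    from rig import sense
    s=sense(); print('cmd',p.round(2),Ro.from_matrix(R).as_euler('xyz').round(4)); print('mea',s['eef_pos'].round(2),s['tcp_rot'].round(4),'F',s['contact_force'].round(2),'T',s['wrist_torque'].round(2),'op',round(s['opening'],3),'t',s['clock'])
else:
    t=np.array(a[:3]);Rt=Ro.from_euler('xyz',[np.pi,0,a[3]]).as_matrix()
    d=R.T@(t-p)/400; w=Ro.from_matrix(R.T@Rt).as_rotvec()/(np.pi/3)
    print('shift',d.round(4),'turn',w.round(4),'dist',np.linalg.norm(t-p).round(1))
    n=int(np.ceil(max(np.linalg.norm(t-p)/41.7,np.linalg.norm(w)*60/7.16,1)));print('rows',n, [(d*k/n).round(3).tolist() for k in range(5,n+5,5)])
E
python3 plan.py show 502 362.6 253.3 1.338
```

```text
(0, 1) [ 627.8869 -302.1604   -1.6337]
[[0.2, -0.3], [-0.1, -0.5], [-0.5, -0.3], [0.2, 0.3], [0.5, 0.2], [0.8, 1.1], [-0.7, -0.4]]
(0,) [ 627.9128 -302.1082   -1.631 ]
[[0.3, -0.0], [-0.1, -0.2], [-0.5, 0.0], [0.3, 0.2]]
pack [-277.4  -11.1]
pack [-185.  -26.]
pack [-194.   -76.1]
pack [-284.9  -62.7]
pin [-36.  -30.9]
pin [-21.6 -31.6]
pin [-24.  -17.4]
pin [-22.9 -49.2]
gm [ 580.6 -139.    32. ]
shift [ 1.4818 -2.0108 -0.    ] turn [ 0.      0.     -0.9609] dist 999.1
rows 24 [[0.309, -0.419, -0.0], [0.617, -0.838, -0.0], [0.926, -1.257, -0.0], [1.235, -1.676, -0.0], [1.544, -2.095, -0.0]]
```

Call:
{"api": "carry_out", "payload": {"increments": [[[0.06,-0.08,0,0,0,0],[0.12,-0.16,0,0,0,0],[0.18,-0.24,0,0,0,0],[0.24,-0.32,0,0,0,0],[0.3,-0.4,0,0,0,0]]], "hand": 0, "squeeze": 80}}

```text
clock: 1.77
eef_pos: [265.0, -398.8, 253.3]
tcp_rot: [3.141, -0.0, 0.331]
contact_force: [0.7, 0.5, -0.2]
opening: 0.999
```

Call:
{"api": "carry_out", "payload": {"increments": [[[0.06,-0.08,0,0,0,0],[0.12,-0.16,0,0,0,0],[0.18,-0.24,0,0,0,0],[0.24,-0.32,0,0,0,0],[0.3,-0.4,0,0,0,0]]]}}

```text
clock: 2.18
eef_pos: [326.4, -208.5, 253.6]
tcp_rot: [3.141, -0.001, 0.331]
contact_force: [1.1, -0.4, -0.1]
opening: 0.998
```

Call:
{"api": "carry_out", "payload": {"increments": [[[0.06,-0.08,0,0,0,-0.1],[0.12,-0.16,0,0,0,-0.2],[0.18,-0.24,0,0,0,-0.3],[0.24,-0.32,0,0,0,-0.4],[0.3,-0.4,0,0,0,-0.5]]]}}

```text
clock: 2.6
eef_pos: [387.8, -17.8, 253.7]
tcp_rot: [3.141, -0.001, 0.861]
contact_force: [1.8, 0.9, -0.4]
opening: 1.003
```

```bash
python3 plan.py upd .3 -.4 0 0 0 0 ; python3 plan.py upd .3 -.4 0 0 0 0;python3 plan.py upd .3 -.4 0 0 0 -.5; python3 plan.py show 502 362.6 120 1.338
```

```text
cmd [ 264.92 -400.55  253.28] [3.1416 0.     0.3318]
mea [387.82 -17.84 253.73] [ 3.1405e+00 -8.0000e-04  8.6060e-01] F [ 1.83  0.94 -0.39] T [-0.03 -0.01  0.06] op 1.003 t 2.6
cmd [ 326.26 -210.19  253.28] [3.1416 0.     0.3318]
mea [387.82 -17.84 253.73] [ 3.1405e+00 -8.0000e-04  8.6060e-01] F [ 1.83  0.94 -0.39] T [-0.03 -0.01  0.06] op 1.003 t 2.6
cmd [387.6  -19.83 253.28] [3.1416 0.     0.8554]
mea [387.82 -17.84 253.73] [ 3.1405e+00 -8.0000e-04  8.6060e-01] F [ 1.83  0.94 -0.39] T [-0.03 -0.01  0.06] op 1.003 t 2.6
shift [ 0.9093 -0.4112  0.3332] turn [-0.      0.     -0.4609] dist 420.8
rows 11 [[0.413, -0.187, 0.151], [0.827, -0.374, 0.303], [1.24, -0.561, 0.454]]
```

Call:
{"api": "carry_out", "payload": {"increments": [[[0.08,-0.036,0.02,0,0,-0.1],[0.16,-0.072,0.04,0,0,-0.2],[0.24,-0.108,0.06,0,0,-0.3],[0.32,-0.144,0.08,0,0,-0.4],[0.4,-0.18,0.1,0,0,-0.46]]]}}

```text
clock: 3.02
eef_pos: [438.4, 150.2, 213.1]
tcp_rot: [3.141, -0.0, 1.343]
contact_force: [1.1, -0.5, -0.4]
opening: 1.002
```

```bash
python3 plan.py upd .4 -.18 .1 0 0 -.46; python3 plan.py show 502 362.6 120 1.338
```

```text
cmd [438.19 148.17 213.28] [3.1416 0.     1.3371]
mea [438.41 150.18 213.11] [ 3.1410e+00 -3.0000e-04  1.3433e+00] F [ 1.14 -0.51 -0.38] T [ 0.    0.01 -0.04] op 1.002 t 3.0167
shift [0.5584 0.031  0.2332] turn [-0.      0.     -0.0009] dist 242.4
rows 6 [[0.465, 0.026, 0.194], [0.931, 0.052, 0.389]]
```

Call:
{"api": "carry_out", "payload": {"increments": [[[0.1,0.006,0.04,0,0,0],[0.2,0.012,0.08,0,0,0],[0.3,0.018,0.12,0,0,0],[0.38,0.024,0.15,0,0,0],[0.46,0.028,0.19,0,0,0]]]}}

```text
clock: 3.43
eef_pos: [492.4, 327.3, 136.8]
tcp_rot: [3.141, -0.001, 1.338]
contact_force: [0.2, -0.5, -0.5]
opening: 0.998
```

Call:
{"api": "carry_out", "payload": {"increments": [[[0.05,0.002,0.02,0,0,0],[0.1,0.003,0.04,0,0,0],[0.1,0.003,0.04,0,0,0],[0.1,0.003,0.04,0,0,0]]]}}

```text
clock: 3.77
eef_pos: [501.8, 363.7, 120.6]
tcp_rot: [-3.141, 0.001, 1.338]
contact_force: [-0.3, -0.3, 0.7]
opening: 0.999
```

```bash
python3 plan.py upd .46 .028 .19 0 0 0; python3 plan.py upd .1 .003 .04 0 0 0;  cat > snap.py <<'E'
import sys,numpy as np,cv2
from rig import optics,sense
for n in sys.argv[2:]:
    f=optics.grab_frame(n); np.savez(f"pics/{n}{sys.argv[1]}.npz",**f); cv2.imwrite(f"pics/{n}{sys.argv[1]}.png",f["img"][:,:,::-1])
E
python3 snap.py 1 wrist top
```

```text
cmd [491.7  324.58 137.28] [3.1416 0.     1.3371]
mea [501.79 363.7  120.56] [-3.1409e+00  9.0000e-04  1.3384e+00] F [-0.33 -0.29  0.73] T [-0.   -0.01  0.07] op 0.999 t 3.7667
cmd [502.13 363.21 121.28] [3.1416 0.     1.3371]
mea [501.79 363.7  120.56] [-3.1409e+00  9.0000e-04  1.3384e+00] F [-0.33 -0.29  0.73] T [-0.   -0.01  0.07] op 0.999 t 3.7667
```

View pics/wrist1.png

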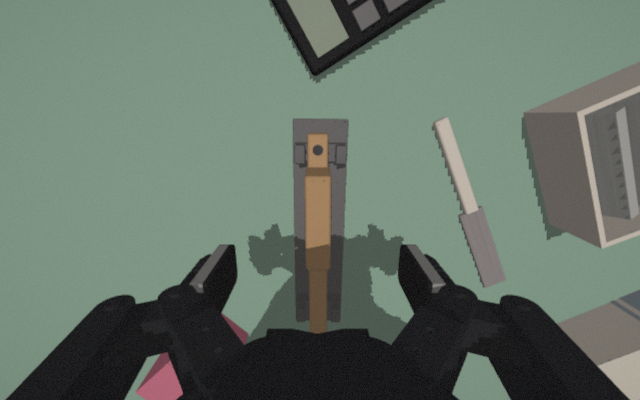

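```bash
python3 - <<'E'
import numpy as np,cv2
from h import *
f=np.load('pics/wrist1.npz')
def T(x,y,z,yaw,px=502,py=362.6): 
    c,s=np.cos(yaw),np.sin(yaw); return [px+c*x-s*y,py+s*x+c*y,z]
for X in [(-35,-9,64),(-35,9,64),(35,-9,64),(35,9,64),(-60,8,32),(-60,-8,32)]: print(X,proj(f,T(*X,-1.803)).round(1))
im=f['img'][:,:,::-1][110:340,230:410]
cv2.imwrite('pics/w1c.png',cv2.resize(im,None,fx=2.6*1,fy=2.6,interpolation=cv2.INTER_CUBIC))
E
```

```text
(-35, -9, 64) [305.1 175.9]
(-35, 9, 64) [332.8 175.9]
(35, -9, 64) [306.5 270.4]
(35, 9, 64) [331.4 270.4]
(-60, 8, 32) [329.6 133.2]
(-60, -8, 32) [307.9 133.3]
```

View pics/w1c.png

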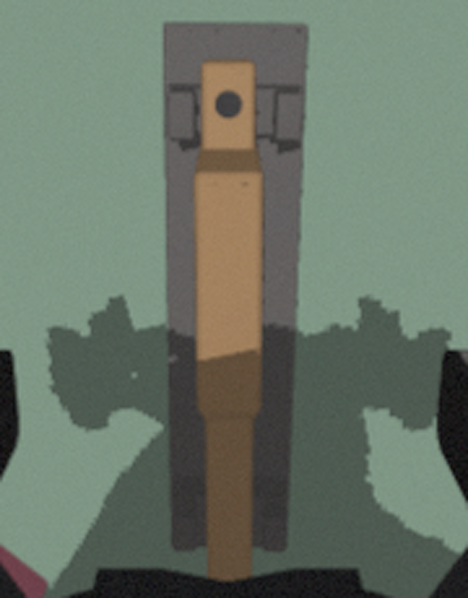

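Call:
{"api": "carry_out", "payload": {"increments": [[[0,0,0.09,0,0,0],[0,0,0.15,0,0,0],[0,0,0.178,0,0,0],[0,0,0.178,0,0,0]]]}}

```text
clock: 4.2
eef_pos: [500.8, 361.3, 48.2]
tcp_rot: [-3.139, 0.003, 1.336]
contact_force: [-0.3, 0.2, -0.0]
opening: 0.999
```

Call:
{"api": "carry_out", "payload": {"increments": [[[0,0,0,0,0,0],[0,0,0,0,0,0],[0,0,0,0,0,0],[0,0,0,0,0,0],[0,0,0,0,0,0]]], "hand": 1, "squeeze": 80}}

```text
clock: 4.62
eef_pos: [502.6, 363.6, 51.1]
tcp_rot: [3.141, -0.001, 1.337]
contact_force: [-0.7, 0.8, -0.6]
opening: 0.298
```

Call:
{"api": "carry_out", "payload": {"increments": [[[0,0,0,0,0,0],[0,0,0,0,0,0],[0,0,0,0,0,0],[0,0,0,0,0,0],[0,0,0,0,0,0]]]}}

```text
clock: 5.03
eef_pos: [502.6, 363.5, 51.0]
tcp_rot: [3.141, -0.001, 1.337]
contact_force: [-0.7, -1.2, 7.4]
opening: 0.202
```

```bash
python3 plan.py upd 0 0 .178 0 0 0
```

```text
cmd [502.13 363.21  50.08] [3.1416 0.     1.3371]
mea [502.61 363.55  51.04] [ 3.1407e+00 -9.0000e-04  1.3372e+00] F [-0.69 -1.21  7.41] T [-0.07  0.1  -0.06] op 0.202 t 5.0333
```

Call:
{"api": "carry_out", "payload": {"increments": [[[0,0,-0.03,0,0,0],[0,0,-0.1,0,0,0],[0,0,-0.175,0,0,0],[0,0,-0.2,0,0,0]]]}}

```text
clock: 5.37
eef_pos: [503.6, 364.3, 134.5]
tcp_rot: [3.138, -0.004, 1.337]
contact_force: [0.9, 1.2, 0.2]
opening: 0.204
```

```bash
python3 plan.py upd 0 0 -.2 0 0 0; cat > co.py <<'E'
# coder->world for the grip/tcp; usage co.py nose|mouth x y z  (coder xy of nose/mouth, z tcp)
import sys,numpy as np,os
C=np.array([628,-302.1,-1.632]); TY=1.946
def w(x,y):
    c,s=np.cos(C[2]),np.sin(C[2]); return C[:2]+[c*x-s*y,s*x+c*y]
if __name__=="__main__":
    o={'nose':(139,81.6),'mouth':(145,67.6),'grip':(0,0)}[sys.argv[1]]; x,y,z=map(float,sys.argv[2:5])
    g=w(x-o[0],y-o[1]); print('grip world',g.round(1)); 
    os.system(f"python3 plan.py show {g[0]:.2f} {g[1]:.2f} {z} {TY}")
E
python3 - <<'E' 2>/dev/null | tail -5
import numpy as np
from fit import back,ft,inv
for n,q,z in [('bottle',(325,252),95),('cartonflat',(397,245),50),('pink',(271,258),40),('pink2',(436,282),40)]:
    b=back(ft,q,z);print(n,b.round(0),inv((628,-302.1,-1.632),b).round(0))
E
python3 co.py nose -230 -98 72; python3 snap.py 2 side top
```

```text
cmd [502.13 363.21 130.08] [3.1416 0.     1.3371]
mea [503.65 364.34 134.54] [ 3.1384 -0.0037  1.3371] F [0.95 1.22 0.2 ] T [ 0.07 -0.06  0.03] op 0.204 t 5.3667
[[0.3, -0.0], [-0.1, -0.2], [-0.5, 0.0], [0.3, 0.2]]
bottle [364.  65.  95.] [-351. -286.]
cartonflat [ 381. -157.   50.] [-130. -256.]
pink [345. 229.  40.] [-513. -315.]
pink2 [ 266. -276.   40.] [  -4. -363.]
shift [-0.7135  0.0906  0.1452] turn [-0.      0.     -0.5814] dist 293.5
rows 8 [[-0.446, 0.057, 0.091], [-0.892, 0.113, 0.182]]
grip world [471.3  77.2]
```

View pics/side2.png

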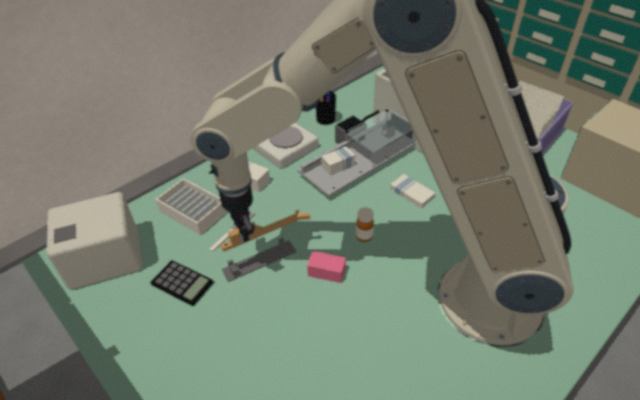

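Call:
{"api": "carry_out", "payload": {"increments": [[[-0.07,0.01,0,0,0,-0.07],[-0.16,0.02,0,0,0,-0.17],[-0.25,0.03,0,0,0,-0.27],[-0.34,0.04,0,0,0,-0.37],[-0.43,0.055,0,0,0,-0.47]]]}}

```text
clock: 5.88
eef_pos: [481.8, 189.0, 128.6]
tcp_rot: [-3.139, 0.0, 1.835]
contact_force: [1.5, 0.3, -1.3]
opening: 0.204
```

```bash
python3 plan.py upd -.43 .055 0 0 0 -.47; python3 co.py nose -230 -98 72
```

```text
cmd [483.7  190.79 130.08] [3.1416 0.     1.8293]
mea [481.83 189.02 128.6 ] [-3.1389e+00  2.0000e-04  1.8352e+00] F [ 1.48  0.33 -1.28] T [ 0.07 -0.04 -0.02] op 0.204 t 5.8833
shift [-0.2667 -0.1025  0.1452] turn [-0.      0.     -0.1114] dist 128.2
rows 4 [[-0.333, -0.128, 0.182]]
grip world [471.3  77.2]
```

Call:
{"api": "carry_out", "payload": {"increments": [[[-0.09,-0.03,0,0,0,-0.05],[-0.18,-0.07,0.02,0,0,-0.1114],[-0.25,-0.095,0.08,0,0,-0.1114],[-0.2667,-0.1025,0.13,0,0,-0.1114],[-0.2667,-0.1025,0.1452,0,0,-0.1114]]]}}

```text
clock: 6.3
eef_pos: [468.2, 74.8, 68.9]
tcp_rot: [-3.136, -0.001, 1.943]
contact_force: [-1.1, 0.6, -0.8]
opening: 0.201
```

Call:
{"api": "carry_out", "payload": {"increments": [[[0,0,0,0,0,0],[0,0,0,0,0,0]]]}}

```text
clock: 6.47
eef_pos: [471.2, 77.8, 71.7]
tcp_rot: [-3.14, -0.0, 1.946]
contact_force: [0.3, -0.5, -0.5]
opening: 0.196
```

```bash
python3 plan.py upd -.2667 -.1025 .1452 0 0 -.1114; python3 snap.py 3 wrist top side; python3 - <<'E'
import cv2
im=cv2.imread('pics/top3.png');cv2.imwrite('pics/t3c.png',cv2.resize(im[130:230,300:450],None,fx=5,fy=5,interpolation=cv2.INTER_CUBIC))
E
```

```text
cmd [471.33  77.18  72.  ] [3.1416 0.     1.946 ]
mea [471.23  77.78  71.7 ] [-3.1405e+00 -4.0000e-04  1.9461e+00] F [ 0.29 -0.49 -0.55] T [ 0.01  0.03 -0.04] op 0.196 t 6.4667
```

View pics/t3c.png

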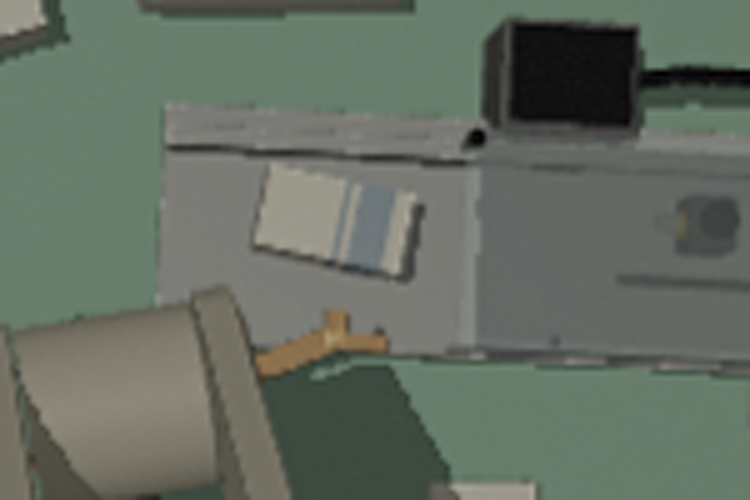

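View pics/wrist3.png

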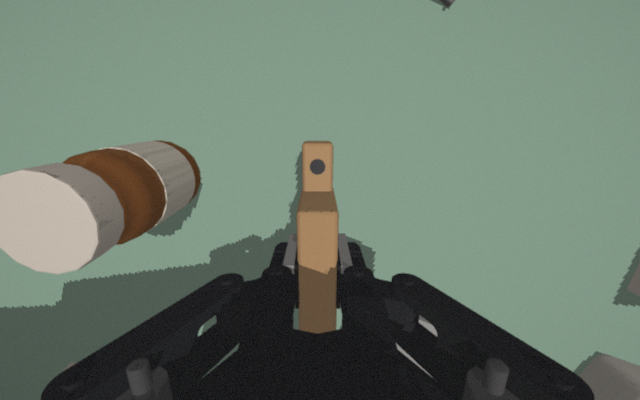

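View pics/side3.png

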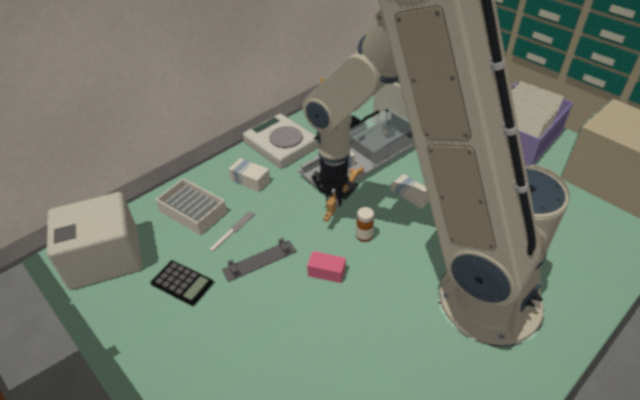

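Call:
{"api": "carry_out", "payload": {"increments": [[[-0.0053,0.0113,0,0,0,0],[-0.0106,0.0227,0,0,0,0],[-0.0158,0.034,0,0,0,0],[-0.0211,0.0453,0,0,0,0],[-0.0254,0.0544,0,0,0,0]]]}}

```text
clock: 7.03
eef_pos: [496.3, 75.8, 72.2]
tcp_rot: [3.141, 0.0, 1.946]
contact_force: [-0.0, -0.0, -1.5]
opening: 0.198
```

Call:
{"api": "carry_out", "payload": {"increments": [[[-0.0032,0.0068,0,0,0,0],[-0.0063,0.0136,0,0,0,0],[-0.0095,0.0204,0,0,0,0],[-0.0127,0.0272,0,0,0,0],[-0.0148,0.0317,0,0,0,0]]]}}

```text
clock: 7.45
eef_pos: [509.5, 74.7, 71.9]
tcp_rot: [-3.141, -0.0, 1.946]
contact_force: [-0.1, -0.6, -1.4]
opening: 0.2
```

```bash
python3 plan.py upd -.0254 .0544 0 0 0 0; python3 plan.py upd -.0148 .0317 0 0 0 0; python3 snap.py 4 top; python3 - <<'E'
import cv2
im=cv2.imread('pics/top4.png');cv2.imwrite('pics/t4c.png',cv2.resize(im[130:230,300:450],None,fx=5,fy=5,interpolation=cv2.INTER_CUBIC))
E
```

```text
cmd [495.3  75.7  72. ] [3.1416 0.     1.946 ]
mea [509.48  74.73  71.93] [-3.1414 -0.      1.9458] F [-0.07 -0.58 -1.42] T [-0.04  0.22 -0.18] op 0.2 t 7.45
cmd [509.27  74.84  72.  ] [3.1416 0.     1.946 ]
mea [509.48  74.73  71.93] [-3.1414 -0.      1.9458] F [-0.07 -0.58 -1.42] T [-0.04  0.22 -0.18] op 0.2 t 7.45
```

View pics/t4c.png

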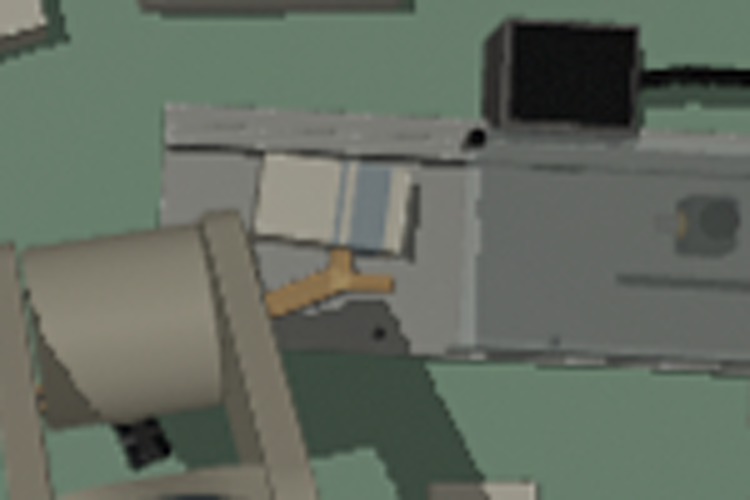

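Call:
{"api": "carry_out", "payload": {"increments": [[[-0.0011,0.0023,0,0,0,0],[-0.0021,0.0045,0,0,0,0],[-0.0032,0.0068,0,0,0,0],[-0.0042,0.0091,0,0,0,0],[-0.0053,0.0113,0,0,0,0]]]}}

```text
clock: 7.92
eef_pos: [514.3, 74.5, 72.0]
tcp_rot: [-3.141, -0.0, 1.946]
contact_force: [-0.9, -0.5, -1.1]
opening: 0.198
```

```bash
python3 plan.py upd -.0053 .0113 0 0 0 0; python3 snap.py 5 top; python3 - <<'E'
import cv2
im=cv2.imread('pics/top5.png');cv2.imwrite('pics/t5c.png',cv2.resize(im[140:205,320:420],None,fx=8,fy=8,interpolation=cv2.INTER_CUBIC))
E
```

```text
cmd [514.25  74.52  72.  ] [3.1416 0.     1.946 ]
mea [514.26  74.52  71.99] [-3.1415 -0.      1.946 ] F [-0.89 -0.48 -1.07] T [-0.02  0.13 -0.16] op 0.198 t 7.9167
```

View pics/t5c.png

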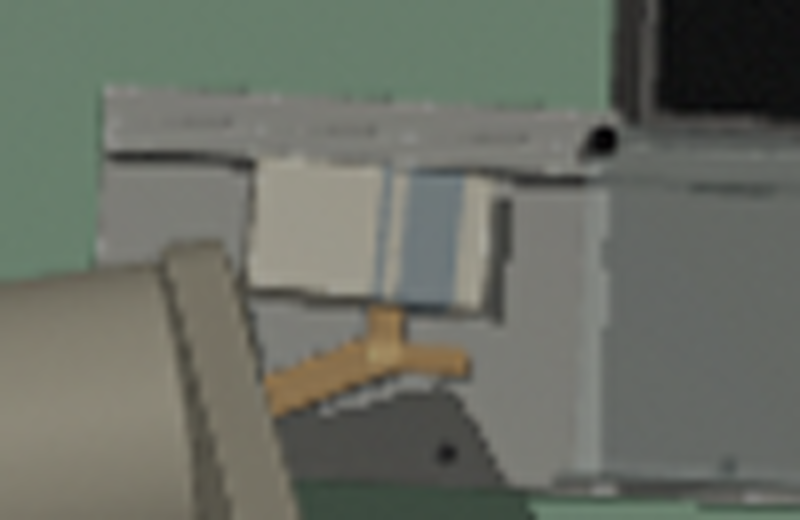

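Call:
{"api": "carry_out", "payload": {"increments": [[[-0.0005,0.0011,0,0,0,0],[-0.0011,0.0023,0,0,0,0],[-0.0016,0.0034,0,0,0,0],[-0.0021,0.0045,0,0,0,0]]]}}

```text
clock: 8.3
eef_pos: [516.2, 74.4, 72.0]
tcp_rot: [-3.142, -0.0, 1.946]
contact_force: [-0.5, -0.6, -1.2]
opening: 0.202
```

```bash
python3 plan.py upd -.0021 .0045 0 0 0 0
```

```text
cmd [516.24  74.4   72.  ] [3.1416 0.     1.946 ]
mea [516.22  74.39  72.  ] [-3.1415 -0.      1.9459] F [-0.45 -0.64 -1.24] T [-0.08  0.16 -0.2 ] op 0.202 t 8.3
```

Call:
{"api": "carry_out", "payload": {"increments": [[[-0.0005,0.0011,0,0,0,0],[-0.0011,0.0023,0,0,0,0]]]}}

```text
clock: 8.47
eef_pos: [517.2, 74.3, 72.0]
tcp_rot: [-3.141, -0.0, 1.946]
contact_force: [-2.3, -1.1, 0.2]
opening: 0.198
```

```bash
python3 plan.py upd -.0011 .0023 0 0 0 0
```

```text
cmd [517.25  74.32  72.  ] [3.1416 0.     1.946 ]
mea [517.18  74.27  71.98] [-3.1413 -0.      1.9459] F [-2.27 -1.14  0.17] T [-0.09  0.27 -0.27] op 0.198 t 8.4667
```

Call:
{"api": "carry_out", "payload": {"increments": [[[-0.0003,0.0006,0,0,0,0],[-0.0005,0.0011,0,0,0,0]]]}}

```text
clock: 8.63
eef_pos: [517.7, 74.3, 72.0]
tcp_rot: [-3.142, -0.0, 1.946]
contact_force: [-1.7, -1.5, -0.8]
opening: 0.203
```

```bash
python3 plan.py upd -.0005 .0011 0 0 0 0;  python3 snap.py 6 top; python3 - <<'E'
import cv2
from rig import sense
im=cv2.imread('pics/top6.png');cv2.imwrite('pics/t6c.png',cv2.resize(im[140:205,320:420],None,fx=8,fy=8,interpolation=cv2.INTER_CUBIC))
s=sense();print(s['contact_force'],s['wrist_torque'])
E
```

```text
cmd [517.74  74.3   72.  ] [3.1416 0.     1.946 ]
mea [517.71  74.26  71.97] [-3.1415 -0.      1.9459] F [-1.71 -1.5  -0.82] T [-0.04  0.25 -0.24] op 0.203 t 8.6333
[-1.01860894 -0.69402899 -0.93101369] [-0.0158109   0.22912664 -0.25072209]
```

View pics/t6c.png

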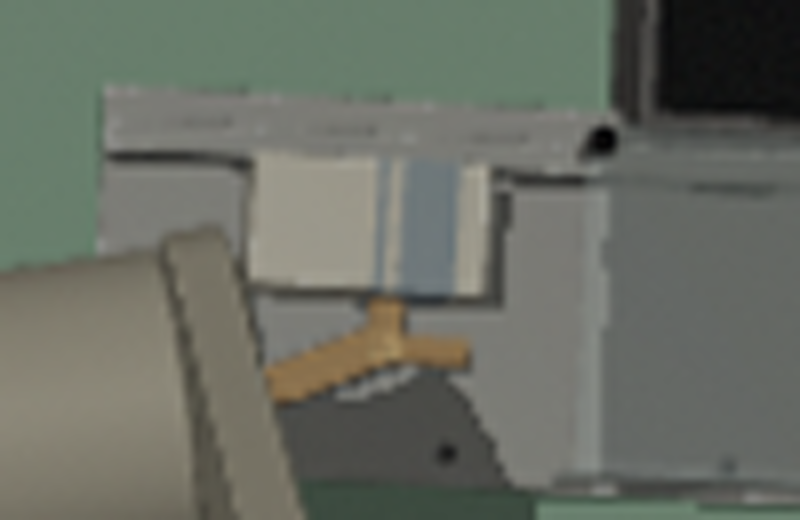

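Call:
{"api": "carry_out", "payload": {"increments": [[[-0.0003,0.0006,0,0,0,0],[-0.0005,0.0011,0,0,0,0],[-0.0005,0.0011,0,0,0,0]]]}}

```text
clock: 8.93
eef_pos: [518.2, 74.3, 72.0]
tcp_rot: [-3.142, -0.0, 1.946]
contact_force: [-1.6, 0.4, -0.2]
opening: 0.201
```

```bash
python3 plan.py upd -.0005 .0011 0 0 0 0; python3 - <<'E'
import numpy as np,cv2
from h import *
f=np.load('pics/top6.npz');g=cv2.cvtColor(f['img'],cv2.COLOR_RGB2GRAY).astype(float)
# outer pack edge: strongest negative vertical gradient rows 170-182, cols 352-380 except nose 364-372
def line(cols,r0,r1,sign):
    pts=[]
    for c in cols:
        d=sign*np.diff(g[r0:r1,c]);k=d.argmax()
        if 0<k<len(d)-1:
            den=d[k-1]-2*d[k]+d[k+1];o=.5*(d[k-1]-d[k+1])/den if den else 0
        else:o=0
        pts.append((c,r0+k+.5+o))
    pts=np.array(pts);p=np.polyfit(pts[:,0],pts[:,1],1);r=pts[:,1]-np.polyval(p,pts[:,0]);k=abs(r)<1.0;p=np.polyfit(pts[k,0],pts[k,1],1);return p,r[k].std(),k.sum()
print('outer',line([*range(353,364),*range(373,380)],170,182,-1))
print('fence back',line(range(335,395),146,157,1))
print('bed outer R',line(range(395,440),192,206,-1))
f=np.load('pics/top0.npz');g=cv2.cvtColor(f['img'],cv2.COLOR_RGB2GRAY).astype(float)
print('bed outer',line(range(335,445),190,208,-1),line(range(335,445),190,208,1)); print('fence back',line(range(335,395),146,157,1),'fence face',line(range(335,390),155,166,-1))
E
```

```text
cmd [518.22  74.27  72.  ] [3.1416 0.     1.946 ]
mea [518.22  74.27  72.01] [-3.1415 -0.      1.9459] F [-1.57  0.44 -0.23] T [-0.04  0.21 -0.18] op 0.201 t 8.9333
outer (array([5.77732696e-02, 1.54603540e+02]), np.float64(0.12757648234135804), np.int64(18))
fence back (array([4.53169039e-02, 1.35692877e+02]), np.float64(0.44822753672566024), np.int64(44))
bed outer R (array([1.10865391e-01, 1.54622451e+02]), np.float64(0.6507526499525564), np.int64(22))
bed outer (array([3.67301055e-02, 1.85740349e+02]), np.float64(0.4740809246603333), np.int64(54)) (array([5.23247408e-02, 1.81767801e+02]), np.float64(0.35220536087333093), np.int64(101))
fence back (array([4.56646245e-02, 1.35516079e+02]), np.float64(0.47280823811112543), np.int64(45)) fence face (array([5.54320962e-02, 1.39509808e+02]), np.float64(0.2286803081218396), np.int64(55))
```

Call:
{"api": "carry_out", "payload": {"increments": [[[-0.0003,0.0006,0,0,0,0],[-0.0005,0.0011,0,0,0,0],[-0.0005,0.0011,0,0,0,0]]]}}

```text
clock: 9.18
eef_pos: [518.5, 74.3, 71.9]
tcp_rot: [-3.141, -0.0, 1.946]
contact_force: [-2.6, 0.2, 0.4]
opening: 0.198
```

```bash
python3 plan.py upd -.0005 .0011 0 0 0 0
```

```text
cmd [518.7   74.25  72.  ] [3.1416 0.     1.946 ]
mea [518.48  74.32  71.95] [-3.1411e+00 -3.0000e-04  1.9458e+00] F [-2.57  0.17  0.44] T [ 0.02  0.41 -0.31] op 0.198 t 9.1833
```

Call:
{"api": "carry_out", "payload": {"increments": [[[-0.0002,0.0004,0,0,0,0],[-0.0002,0.0004,0,0,0,0],[-0.0002,0.0004,0,0,0,0]]]}}

```text
clock: 9.43
eef_pos: [518.6, 74.3, 71.9]
tcp_rot: [-3.141, -0.0, 1.946]
contact_force: [-3.7, 1.8, 0.5]
opening: 0.201
```

```bash
python3 plan.py upd -.0002 .0004 0 0 0 0; python3 snap.py 7 top; python3 plan.py upd 0 0 0 0 0 0 ; python3 - <<'E'
import cv2
im=cv2.imread('pics/top7.png');cv2.imwrite('pics/t7c.png',cv2.resize(im[140:205,320:420],None,fx=8,fy=8,interpolation=cv2.INTER_CUBIC))
E
```

```text
cmd [518.88  74.23  72.  ] [3.1416 0.     1.946 ]
mea [518.6   74.31  71.94] [-3.1411e+00 -3.0000e-04  1.9458e+00] F [-3.69  1.83  0.52] T [ 0.22  0.56 -0.34] op 0.201 t 9.4333
cmd [518.88  74.23  72.  ] [3.1416 0.     1.946 ]
mea [518.59  74.32  71.94] [-3.1411e+00 -3.0000e-04  1.9458e+00] F [-3.12  1.2   0.49] T [ 0.18  0.56 -0.35] op 0.202 t 9.4833
```

View pics/t7c.png

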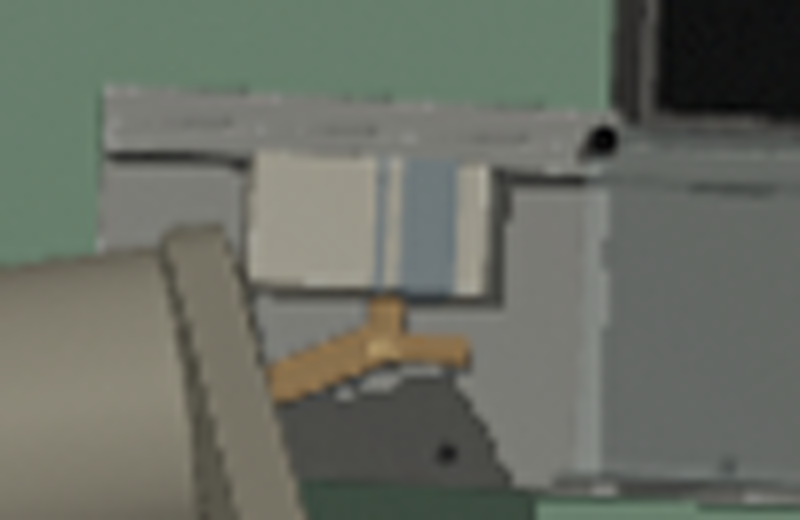

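```bash
python3 - <<'E' | tail -12
import numpy as np
from fit import back,ft,inv,px
from co import C
o=(320,140)
for n,q,z in [('trail in',(253,154),77),('trail out',(248,285),77),('front out',(490,297),77),('front in',(492,163),77),('nose L',(369,300),54),('nose R',(405,302),54),('prong tip out',(468,367),54),('prong tip in',(468,342),54)]:
    print(n,inv(C,back(ft,px(q,8,o),z)).round(1))
g=inv(C,np.array([518.6,74.3]));print('nose from tcp',g+[139,81.6],'mouth',g+[145,67.6])
E
```

```text
[[0.2, -0.3], [-0.1, -0.5], [-0.5, -0.3], [0.2, 0.3], [0.5, 0.2], [0.8, 1.1], [-0.7, -0.4]]
(0,) [ 627.9128 -302.1082   -1.631 ]
[[0.3, -0.0], [-0.1, -0.2], [-0.5, 0.0], [0.3, 0.2]]
trail in [-285.1   -1.9]
trail out [-284.6  -52. ]
front out [-192.7  -51.5]
front in [-194.1   -0.3]
nose L [-236.1  -52.4]
nose R [-222.2  -52.4]
prong tip out [-196.8  -76.2]
prong tip in [-197.2  -66.5]
nose from tcp [-230.00374119  -50.6178467 ] mouth [-224.00374119  -64.6178467 ]
```

Call:
{"api": "carry_out", "payload": {"increments": [[[0.0053,-0.0113,0,0,0,0],[0.0158,-0.034,0,0,0,0],[0.06,-0.0134,0,0,0,0],[0.12,0.0145,0,0,0,0],[0.179,0.0421,0,0,0,0]]]}}

```text
clock: 9.9
eef_pos: [508.0, 147.4, 72.2]
tcp_rot: [3.141, 0.0, 1.945]
contact_force: [0.7, -0.3, 0.2]
opening: 0.198
```

Call:
{"api": "carry_out", "payload": {"increments": [[[0,0,0,0,0,0],[-0.01,0.022,0,0,0,0],[-0.02,0.0428,0,0,0,0],[-0.0264,0.0566,0,0,0,0],[-0.0264,0.0566,0,0,0,0]]]}}

```text
clock: 10.32
eef_pos: [535.3, 144.7, 72.3]
tcp_rot: [3.14, 0.0, 1.945]
contact_force: [-0.1, 0.8, -0.1]
opening: 0.2
```

```bash
python3 plan.py upd .179 .0421 0 0 0 0;python3 plan.py upd -.0264 .0566 0 0 0 0; python3 snap.py 8 top;  python3 - <<'E'
import cv2
im=cv2.imread('pics/top8.png');cv2.imwrite('pics/t8c.png',cv2.resize(im[140:205,320:420],None,fx=8,fy=8,interpolation=cv2.INTER_CUBIC))
import numpy as np,json
from fit import inv
from co import C
p=json.load(open('cmd.json'))['p'];print('mouth est',inv(C,p)+[145,67.6])
E
```

```text
cmd [508.31 147.03  72.  ] [3.1416 0.     1.946 ]
mea [535.34 144.71  72.26] [3.1397e+00 4.0000e-04 1.9448e+00] F [-0.11  0.76 -0.13] T [0.05 0.04 0.01] op 0.2 t 10.3167
cmd [533.25 145.5   72.  ] [3.1416 0.     1.946 ]
mea [535.34 144.71  72.26] [3.1397e+00 4.0000e-04 1.9448e+00] F [-0.11  0.76 -0.13] T [0.05 0.04 0.01] op 0.2 t 10.3167
(0, 1) [ 627.8869 -302.1604   -1.6337]
[[0.2, -0.3], [-0.1, -0.5], [-0.5, -0.3], [0.2, 0.3], [0.5, 0.2], [0.8, 1.1], [-0.7, -0.4]]
(0,) [ 627.9128 -302.1082   -1.631 ]
[[0.3, -0.0], [-0.1, -0.2], [-0.5, 0.0], [0.3, 0.2]]
mouth est [-295.9614378   -54.35286325]
```

View pics/t8c.png

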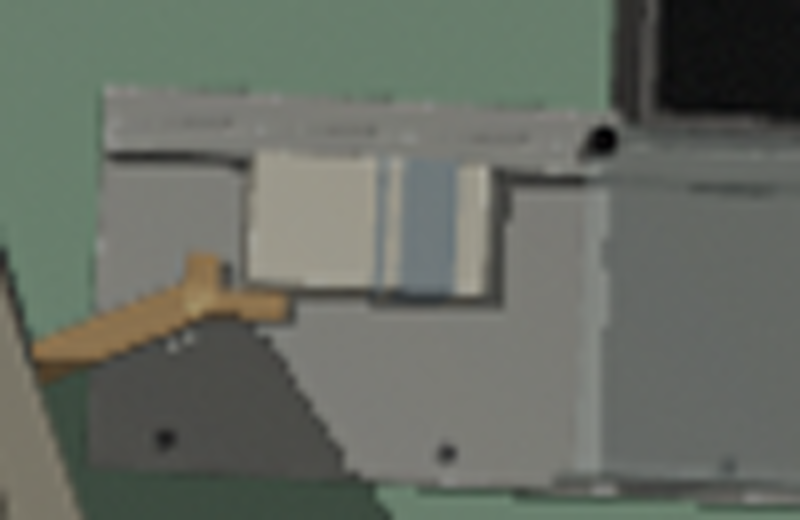

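Call:
{"api": "carry_out", "payload": {"increments": [[[-0.008,-0.0037,0,0,0,0],[-0.0159,-0.0074,0,0,0,0],[-0.0175,-0.004,0,0,0,0],[-0.0191,-0.0006,0,0,0,0],[-0.0191,-0.0006,0,0,0,0]]]}}

```text
clock: 10.78
eef_pos: [536.0, 138.2, 72.1]
tcp_rot: [3.141, -0.0, 1.946]
contact_force: [-0.1, 0.2, -1.6]
opening: 0.197
```

```bash
cat > st.py <<'E'
import sys,os,json,numpy as np
a=sys.argv[1:]
import subprocess
if a: print(subprocess.run(['python3','plan.py','upd',*a],capture_output=True,text=True).stdout.strip())
from rig import sense
C=np.array([628,-302.1,-1.632])
s=sense()
def inv(X):
    c,q=np.cos(C[2]),np.sin(C[2]);d=np.asarray(X)[:2]-C[:2];return np.array([c*d[0]+q*d[1],-q*d[0]+c*d[1]])
p=json.load(open('cmd.json'))['p']
T=s['wrist_torque']-[.02,.03,0];F=s['contact_force']
f1=np.array([-T[1]/.16,T[0]/.16])
c,q=np.cos(C[2]),np.sin(C[2]); rot=lambda v:np.array([c*v[0]+q*v[1],-q*v[0]+c*v[1]]).round(2)
print('mouth cmd',(inv(p)+[145,67.6]).round(2),'mea',(inv(s['eef_pos'])+[145,67.6]).round(2),'Fcoder(force)',rot(F),'(torque)',rot(f1),'Tz',T[2].round(2))
E
python3 st.py -.0191 -.0006 0 0 0 0
```

```text
cmd [535.82 138.3   72.  ] [3.1416 0.     1.946 ]
mea [536.02 138.15  72.09] [ 3.1414 -0.      1.9455] F [-0.05  0.16 -1.6 ] T [0.   0.02 0.01] op 0.197 t 10.7833
mouth cmd [-288.94  -51.34] mea [-288.8   -51.13] Fcoder(force) [-0.15 -0.06] (torque) [0.12 0.04] Tz 0.01
```

Call:
{"api": "carry_out", "payload": {"increments": [[[-0.0003,0.0006,0,0,0,0],[-0.0005,0.0011,0,0,0,0],[-0.0005,0.0011,0,0,0,0]]]}}

```text
clock: 11.03
eef_pos: [536.1, 138.3, 72.0]
tcp_rot: [-3.141, -0.0, 1.946]
contact_force: [-0.4, -0.4, 0.1]
opening: 0.203
```

```bash
python3 st.py -.0005 .0011 0 0 0 0
```

```text
cmd [536.31 138.27  72.  ] [3.1416 0.     1.946 ]
mea [536.14 138.31  71.97] [-3.1412e+00 -1.0000e-04  1.9459e+00] F [-0.36 -0.36  0.06] T [-0.01  0.09 -0.15] op 0.203 t 11.0333
mouth cmd [-288.94  -50.86] mea [-288.97  -51.03] Fcoder(force) [ 0.38 -0.34] (torque) [ 0.21 -0.36] Tz -0.15
```

Call:
{"api": "carry_out", "payload": {"increments": [[[-0.0023,-0.0007,0,0,0,0],[-0.0056,-0.0022,0,0,0,0],[-0.009,-0.0038,0,0,0,0],[-0.0115,-0.005,0,0,0,0],[-0.0138,-0.006,0,0,0,0]]]}}

```text
clock: 11.45
eef_pos: [535.9, 132.2, 72.0]
tcp_rot: [-3.141, -0.0, 1.946]
contact_force: [-1.6, 2.6, -1.5]
opening: 0.202
```

```bash
python3 st.py -.0138 -.006 0 0 0 0
```

```text
cmd [536.1  132.26  72.  ] [3.1416 0.     1.946 ]
mea [535.87 132.25  71.96] [-3.1413e+00 -3.0000e-04  1.9458e+00] F [-1.58  2.61 -1.54] T [ 0.44  0.41 -0.12] op 0.202 t 11.45
mouth cmd [-282.92  -50.7 ] mea [-282.9   -50.93] Fcoder(force) [-2.51 -1.74] (torque) [-2.49 -2.52] Tz -0.12
```

Call:
{"api": "carry_out", "payload": {"increments": [[[-0.0068,-0.0032,0,0,0,0],[-0.0136,-0.0063,0,0,0,0],[-0.0204,-0.0095,0,0,0,0],[-0.0272,-0.0127,0,0,0,0],[-0.034,-0.0158,0,0,0,0]]]}}

```text
clock: 11.87
eef_pos: [535.0, 116.9, 71.9]
tcp_rot: [-3.141, -0.0, 1.946]
contact_force: [-3.2, 2.9, -0.1]
opening: 0.202
```

```bash
python3 st.py -.034 -.0158 0 0 0 0; python3 snap.py 9 top;  python3 - <<'E'
import cv2
im=cv2.imread('pics/top9.png');cv2.imwrite('pics/t9c.png',cv2.resize(im[140:205,320:420],None,fx=8,fy=8,interpolation=cv2.INTER_CUBIC))
E
```

```text
cmd [535.2  117.29  72.  ] [3.1416 0.     1.946 ]
mea [535.   116.91  71.95] [-3.1413e+00 -1.0000e-04  1.9458e+00] F [-3.24  2.92 -0.06] T [ 0.55  0.55 -0.22] op 0.202 t 11.8667
mouth cmd [-267.93  -50.68] mea [-267.54  -50.85] Fcoder(force) [-2.72 -3.41] (torque) [-3.11 -3.45] Tz -0.22
```

View pics/t9c.png

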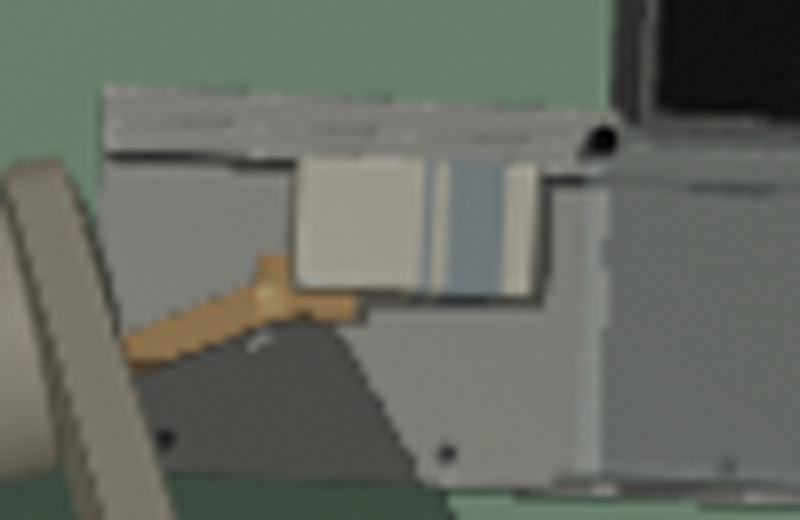

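Call:
{"api": "carry_out", "payload": {"increments": [[[-0.0067,-0.0035,0,0,0,0],[-0.0134,-0.0068,0,0,0,0],[-0.0202,-0.01,0,0,0,0],[-0.027,-0.0132,0,0,0,0],[-0.0338,-0.0163,0,0,0,0]]]}}

```text
clock: 12.33
eef_pos: [534.1, 102.0, 72.0]
tcp_rot: [-3.142, 0.0, 1.946]
contact_force: [-2.2, 2.3, -0.3]
opening: 0.197
```

```bash
python3 st.py -.0338 -.0163 0 0 0 0
```

```text
cmd [534.09 102.32  72.  ] [3.1416 0.     1.946 ]
mea [534.06 101.99  71.99] [-3.1415  0.      1.946 ] F [-2.22  2.33 -0.3 ] T [ 0.46  0.4  -0.26] op 0.197 t 12.3333
mouth cmd [-252.92  -50.88] mea [-252.59  -50.88] Fcoder(force) [-2.19 -2.36] (torque) [-2.61 -2.49] Tz -0.26
```

Call:
{"api": "carry_out", "payload": {"increments": [[[-0.009,-0.0042,0,0,0,0],[-0.0181,-0.0084,0,0,0,0],[-0.0272,-0.0127,0,0,0,0],[-0.0362,-0.0169,0,0,0,0],[-0.0453,-0.0211,0,0,0,0]]]}}

```text
clock: 12.75
eef_pos: [532.8, 81.9, 72.0]
tcp_rot: [-3.142, 0.0, 1.946]
contact_force: [-3.1, 2.3, -0.5]
opening: 0.2
```

```bash
python3 st.py -.0453 -.0211 0 0 0 0
```

```text
cmd [532.87  82.37  72.  ] [3.1416 0.     1.946 ]
mea [532.84  81.89  71.99] [-3.1415  0.      1.9459] F [-3.05  2.32 -0.49] T [ 0.49  0.38 -0.2 ] op 0.2 t 12.75
mouth cmd [-232.93  -50.87] mea [-232.45  -50.87] Fcoder(force) [-2.13 -3.19] (torque) [-2.78 -2.39] Tz -0.2
```

Call:
{"api": "carry_out", "payload": {"increments": [[[-0.009,-0.0042,0,0,0,0],[-0.0181,-0.0084,0,0,0,0],[-0.0272,-0.0127,0,0,0,0],[-0.0362,-0.0169,0,0,0,0],[-0.0453,-0.0211,0,0,0,0]]]}}

```text
clock: 13.17
eef_pos: [531.6, 62.0, 72.0]
tcp_rot: [-3.142, -0.0, 1.946]
contact_force: [-2.7, 2.2, -1.4]
opening: 0.197
```

```bash
python3 st.py -.0453 -.0211 0 0 0 0; python3 snap.py 10 top;  python3 - <<'E'
import cv2
im=cv2.imread('pics/top10.png');cv2.imwrite('pics/t10c.png',cv2.resize(im[140:205,360:460],None,fx=8,fy=8,interpolation=cv2.INTER_CUBIC))
E
```

```text
cmd [531.66  62.41  72.  ] [3.1416 0.     1.946 ]
mea [531.64  62.01  72.02] [-3.1416 -0.      1.946 ] F [-2.67  2.21 -1.37] T [ 0.43  0.38 -0.12] op 0.197 t 13.1667
mouth cmd [-212.94  -50.86] mea [-212.54  -50.85] Fcoder(force) [-2.04 -2.8 ] (torque) [-2.43 -2.37] Tz -0.12
```

View pics/t10c.png

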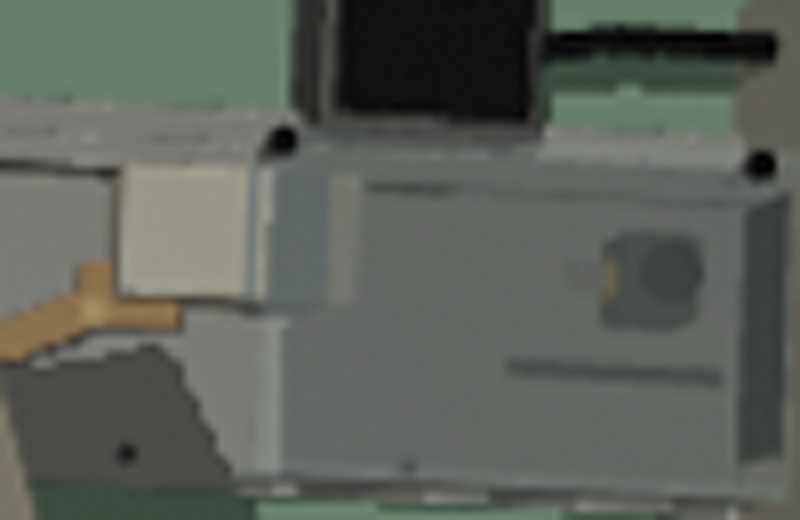

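Call:
{"api": "carry_out", "payload": {"increments": [[[-0.009,-0.0042,0,0,0,0],[-0.0181,-0.0084,0,0,0,0],[-0.0272,-0.0127,0,0,0,0],[-0.0362,-0.0169,0,0,0,0],[-0.0453,-0.0211,0,0,0,0]]]}}

```text
clock: 13.63
eef_pos: [530.4, 42.1, 72.0]
tcp_rot: [-3.142, -0.0, 1.946]
contact_force: [-2.7, 2.2, 0.0]
opening: 0.196
```

```bash
python3 st.py -.0453 -.0211 0 0 0 0
```

```text
cmd [530.44  42.46  72.  ] [3.1416 0.     1.946 ]
mea [530.4   42.06  72.  ] [-3.1416 -0.      1.9459] F [-2.72  2.18  0.  ] T [ 0.43  0.37 -0.17] op 0.196 t 13.6333
mouth cmd [-192.95  -50.85] mea [-192.55  -50.87] Fcoder(force) [-2.01 -2.85] (torque) [-2.45 -2.27] Tz -0.17
```

Call:
{"api": "carry_out", "payload": {"increments": [[[-0.009,-0.0042,0,0,0,0],[-0.0181,-0.0084,0,0,0,0],[-0.0272,-0.0127,0,0,0,0],[-0.0362,-0.0169,0,0,0,0],[-0.0453,-0.0211,0,0,0,0]]]}}

```text
clock: 14.05
eef_pos: [529.2, 22.1, 72.0]
tcp_rot: [-3.142, -0.0, 1.946]
contact_force: [-2.6, 1.6, -1.5]
opening: 0.201
```

```bash
python3 st.py -.0453 -.0211 0 0 0 0
```

```text
cmd [529.23  22.51  72.  ] [3.1416 0.     1.946 ]
mea [529.2   22.09  72.01] [-3.1416 -0.      1.9459] F [-2.55  1.65 -1.45] T [ 0.47  0.41 -0.15] op 0.201 t 14.05
mouth cmd [-172.96  -50.84] mea [-172.54  -50.84] Fcoder(force) [-1.49 -2.65] (torque) [-2.64 -2.54] Tz -0.15
```

Call:
{"api": "carry_out", "payload": {"increments": [[[-0.009,-0.0042,0,0,0,0],[-0.0181,-0.0084,0,0,0,0],[-0.0272,-0.0127,0,0,0,0],[-0.0362,-0.0169,0,0,0,0],[-0.0453,-0.0211,0,0,0,0]]]}}

```text
clock: 14.47
eef_pos: [528.0, 2.2, 72.0]
tcp_rot: [-3.142, -0.0, 1.946]
contact_force: [-2.7, 2.4, -0.9]
opening: 0.199
```

```bash
python3 st.py -.0453 -.0211 0 0 0 0
```

```text
cmd [528.02   2.56  72.  ] [3.1416 0.     1.946 ]
mea [527.98   2.16  72.  ] [-3.1416 -0.      1.946 ] F [-2.69  2.4  -0.87] T [ 0.43  0.44 -0.2 ] op 0.199 t 14.4667
mouth cmd [-152.97  -50.83] mea [-152.57  -50.85] Fcoder(force) [-2.23 -2.83] (torque) [-2.43 -2.69] Tz -0.2
```

Call:
{"api": "carry_out", "payload": {"increments": [[[-0.0068,-0.0032,0,0,0,0],[-0.0136,-0.0063,0,0,0,0],[-0.0204,-0.0095,0,0,0,0],[-0.0249,-0.0116,0,0,0,0],[-0.0272,-0.0127,0,0,0,0]]]}}

```text
clock: 14.88
eef_pos: [527.3, -9.7, 72.0]
tcp_rot: [-3.142, 0.0, 1.946]
contact_force: [-2.6, 2.8, -0.7]
opening: 0.198
```

```bash
python3 st.py -.0272 -.0127 0 0 0 0;  python3 snap.py 11 top;  python3 - <<'E'
import cv2
im=cv2.imread('pics/top11.png');cv2.imwrite('pics/t11c.png',cv2.resize(im[140:205,360:460],None,fx=8,fy=8,interpolation=cv2.INTER_CUBIC))
E
```

```text
cmd [527.28  -9.43  72.  ] [3.1416 0.     1.946 ]
mea [527.26  -9.71  71.99] [-3.1415  0.      1.9458] F [-2.63  2.79 -0.72] T [ 0.46  0.38 -0.21] op 0.198 t 14.8833
mouth cmd [-140.96  -50.84] mea [-140.68  -50.84] Fcoder(force) [-2.62 -2.79] (torque) [-2.62 -2.36] Tz -0.21
```

View pics/t11c.png

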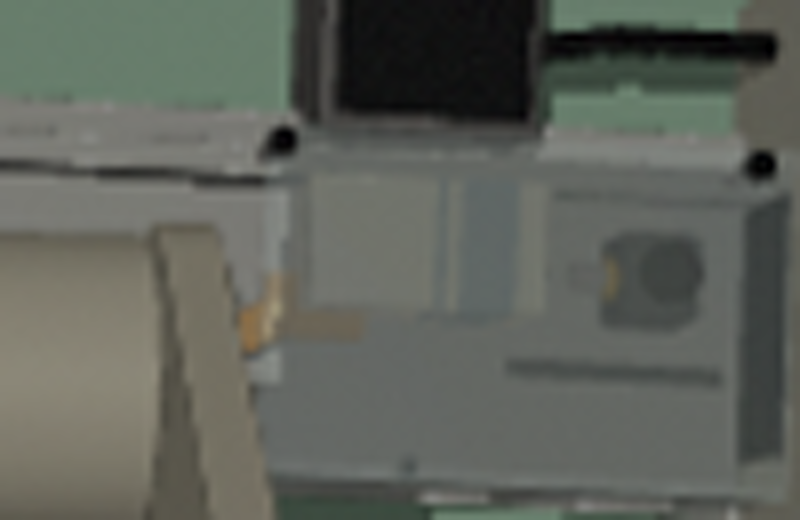

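Call:
{"api": "carry_out", "payload": {"increments": [[[-0.0045,-0.0021,0,0,0,0],[-0.009,-0.0042,0,0,0,0],[-0.0136,-0.0063,0,0,0,0],[-0.0181,-0.0085,0,0,0,0],[-0.0204,-0.0095,0,0,0,0]]]}}

```text
clock: 15.35
eef_pos: [526.7, -18.7, 72.0]
tcp_rot: [-3.142, 0.0, 1.946]
contact_force: [-2.3, 2.7, -0.8]
opening: 0.198
```

```bash
python3 st.py -.0204 -.0095 0 0 0 0
```

```text
cmd [526.73 -18.41  72.  ] [3.1416 0.     1.946 ]
mea [526.72 -18.65  72.  ] [-3.1416  0.      1.9459] F [-2.33  2.65 -0.76] T [ 0.44  0.38 -0.15] op 0.198 t 15.35
mouth cmd [-131.96  -50.83] mea [-131.72  -50.83] Fcoder(force) [-2.51 -2.49] (torque) [-2.51 -2.36] Tz -0.15
```

Call:
{"api": "carry_out", "payload": {"increments": [[[-0.0023,-0.0011,0,0,0,0],[-0.0045,-0.0021,0,0,0,0]]]}}

```text
clock: 15.52
eef_pos: [526.6, -20.5, 72.0]
tcp_rot: [-3.142, -0.0, 1.946]
contact_force: [-2.9, 3.0, -0.3]
opening: 0.198
```

```bash
python3 st.py -.0045 -.0021 0 0 0 0
```

```text
cmd [526.61 -20.39  72.  ] [3.1416 0.     1.946 ]
mea [526.58 -20.5   72.01] [-3.1415 -0.      1.9459] F [-2.86  3.02 -0.33] T [ 0.44  0.42 -0.17] op 0.198 t 15.5167
mouth cmd [-129.98  -50.83] mea [-129.87  -50.85] Fcoder(force) [-2.84 -3.04] (torque) [-2.45 -2.59] Tz -0.17
```

Still no pin; 1 mm rows.

Call:
{"api": "carry_out", "payload": {"increments": [[[-0.0023,-0.0011,0,0,0,0],[-0.0045,-0.0021,0,0,0,0]]]}}

```text
clock: 15.68
eef_pos: [526.5, -22.4, 72.0]
tcp_rot: [-3.142, 0.0, 1.946]
contact_force: [-2.6, 2.9, -0.6]
opening: 0.199
```

```bash
python3 st.py -.0045 -.0021 0 0 0 0
```

```text
cmd [526.49 -22.38  72.  ] [3.1416 0.     1.946 ]
mea [526.48 -22.45  72.01] [-3.1416  0.      1.946 ] F [-2.62  2.86 -0.57] T [ 0.42  0.36 -0.16] op 0.199 t 15.6833
mouth cmd [-127.99  -50.83] mea [-127.92  -50.84] Fcoder(force) [-2.7  -2.79] (torque) [-2.38 -2.21] Tz -0.16
```

Call:
{"api": "carry_out", "payload": {"increments": [[[-0.0023,-0.0011,0,0,0,0],[-0.0045,-0.0021,0,0,0,0]]]}}

```text
clock: 15.85
eef_pos: [526.3, -24.3, 72.0]
tcp_rot: [-3.141, -0.0, 1.946]
contact_force: [-2.7, 5.6, -0.4]
opening: 0.196
```

```bash
python3 st.py -.0045 -.0021 0 0 0 0
```

```text
cmd [526.37 -24.36  72.  ] [3.1416 0.     1.946 ]
mea [526.26 -24.32  71.97] [-3.1415e+00 -3.0000e-04  1.9459e+00] F [-2.68  5.62 -0.35] T [ 0.86  0.5  -0.11] op 0.196 t 15.85
mouth cmd [-126.    -50.83] mea [-126.03  -50.94] Fcoder(force) [-5.45 -3.02] (torque) [-5.04 -3.27] Tz -0.11
```

Call:
{"api": "carry_out", "payload": {"increments": [[[-0.0023,-0.0011,0,0,0,0],[-0.0045,-0.0022,0,0,0,0],[-0.0068,-0.0033,0,0,0,0]]]}}

```text
clock: 16.1
eef_pos: [526.0, -27.0, 72.0]
tcp_rot: [-3.142, -0.001, 1.946]
contact_force: [-2.7, 6.7, -0.4]
opening: 0.197
```

```bash
python3 st.py -.0068 -.0033 0 0 0 0
```

```text
cmd [526.13 -27.37  72.  ] [3.1416 0.     1.946 ]
mea [525.98 -27.02  71.99] [-3.1415e+00 -7.0000e-04  1.9460e+00] F [-2.68  6.7  -0.44] T [ 0.99  0.48 -0.  ] op 0.197 t 16.1
mouth cmd [-122.98  -50.88] mea [-123.32  -51.06] Fcoder(force) [-6.52 -3.08] (torque) [-5.89 -3.19] Tz -0.0
```

Call:
{"api": "carry_out", "payload": {"increments": [[[-0.0023,-0.0011,0,0,0,0],[-0.0045,-0.0021,0,0,0,0],[-0.0068,-0.0032,0,0,0,0],[-0.0091,-0.0042,0,0,0,0]]]}}

```text
clock: 16.43
eef_pos: [525.7, -30.8, 72.0]
tcp_rot: [-3.142, -0.001, 1.946]
contact_force: [-2.9, 7.9, -0.5]
opening: 0.198
```

```bash
python3 st.py -.0091 -.0042 0 0 0 0
```

```text
cmd [525.9  -31.38  72.  ] [3.1416 0.     1.946 ]
mea [525.71 -30.82  72.03] [-3.1416e+00 -9.0000e-04  1.9460e+00] F [-2.93  7.95 -0.46] T [ 1.22  0.4  -0.02] op 0.198 t 16.4333
mouth cmd [-118.97  -50.86] mea [-119.52  -51.09] Fcoder(force) [-7.75 -3.41] (torque) [-7.33 -2.77] Tz -0.02
```

Call:
{"api": "carry_out", "payload": {"increments": [[[-0.0008,-0.0002,0,0,0,0],[-0.0008,-0.0002,0,0,0,0],[-0.0008,-0.0002,0,0,0,0],[-0.0008,-0.0002,0,0,0,0],[-0.0008,-0.0002,0,0,0,0]]]}}

```text
clock: 16.85
eef_pos: [525.7, -31.1, 72.0]
tcp_rot: [-3.141, -0.001, 1.946]
contact_force: [-3.1, 7.1, 0.6]
opening: 0.202
```

```bash
python3 st.py -.0008 -.0002 0 0 0 0;  python3 snap.py 12 top;  python3 - <<'E'
import cv2
im=cv2.imread('pics/top12.png');cv2.imwrite('pics/t12c.png',cv2.resize(im[140:205,360:460],None,fx=8,fy=8,interpolation=cv2.INTER_CUBIC))
E
```

```text
cmd [525.95 -31.7   72.  ] [3.1416 0.     1.946 ]
mea [525.69 -31.14  72.01] [-3.1414e+00 -9.0000e-04  1.9459e+00] F [-3.12  7.12  0.56] T [ 1.07  0.43 -0.07] op 0.202 t 16.85
mouth cmd [-118.65  -50.8 ] mea [-119.19  -51.1 ] Fcoder(force) [-6.91 -3.55] (torque) [-6.42 -2.91] Tz -0.07
```

View pics/t12c.png

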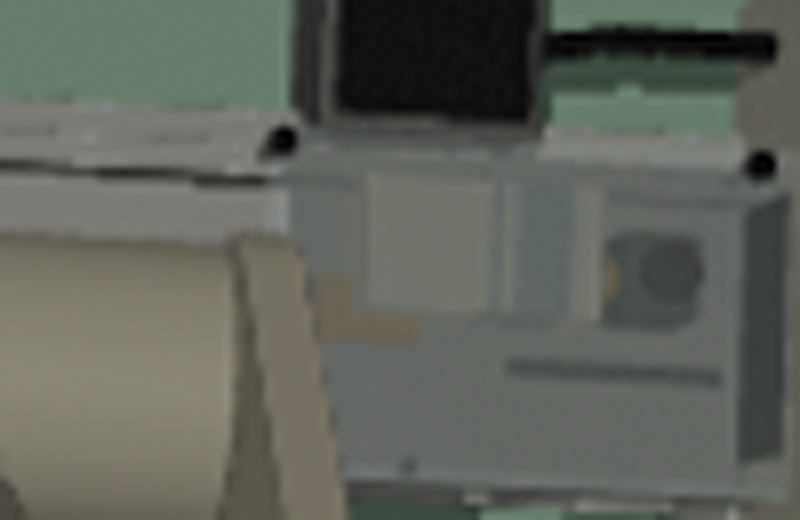

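Call:
{"api": "carry_out", "payload": {"increments": [[[-0.0009,-0.0004,0,0,0,0],[-0.0009,-0.0004,0,0,0,0],[-0.0009,-0.0004,0,0,0,0],[-0.0009,-0.0004,0,0,0,0],[-0.0009,-0.0004,0,0,0,0]]]}}

```text
clock: 17.32
eef_pos: [525.6, -31.5, 72.0]
tcp_rot: [-3.141, -0.001, 1.946]
contact_force: [-2.8, 7.5, 0.8]
opening: 0.207
```

```bash
python3 st.py -.0009 -.0004 0 0 0 0;python3 - <<'E' | tail -12
import numpy as np
from fit import back,ft,inv,px
from co import C
for n,q,z in [('front',(603,260),77),('trail',(363,240),77),('block',(605,275),54),('nose top',(340,280),54)]:
    print(n,inv(C,back(ft,px(q,8,(360,140)),z)).round(1))
E
```

```text
cmd [525.93 -32.1   72.  ] [3.1416 0.     1.946 ]
mea [525.63 -31.46  71.98] [-3.1414e+00 -1.0000e-03  1.9459e+00] F [-2.85  7.5   0.85] T [ 1.17  0.48 -0.02] op 0.207 t 17.3167
mouth cmd [-118.25  -50.79] mea [-118.87  -51.13] Fcoder(force) [-7.32 -3.3 ] (torque) [-7.   -3.26] Tz -0.02
(0, 1) [ 627.8869 -302.1604   -1.6337]
[[0.2, -0.3], [-0.1, -0.5], [-0.5, -0.3], [0.2, 0.3], [0.5, 0.2], [0.8, 1.1], [-0.7, -0.4]]
(0,) [ 627.9128 -302.1082   -1.631 ]
[[0.3, -0.0], [-0.1, -0.2], [-0.5, 0.0], [0.3, 0.2]]
front [-28.4 -28.4]
trail [-120.2  -25.8]
block [-21.6 -31. ]
nose top [-124.1  -38.5]
```

Call:
{"api": "carry_out", "payload": {"increments": [[[0,0,0,0,0,0],[0,0,0,0,0,0],[0,0,0,0,0,0],[0,0,0,0,0,0],[0,0,0,0,0,0]]]}}

```text
clock: 17.73
eef_pos: [525.6, -31.4, 72.0]
tcp_rot: [-3.141, -0.001, 1.946]
contact_force: [-2.9, 8.3, 0.6]
opening: 0.2
```

```bash
python3 st.py
```

```text
mouth cmd [-118.25  -50.79] mea [-118.89  -51.13] Fcoder(force) [-8.12 -3.4 ] (torque) [-7.32 -2.96] Tz -0.02
```

Call:
{"api": "carry_out", "payload": {"increments": [[[0,0,0,0,0,0],[0,0,0,0,0,0],[0,0,0,0,0,0],[0,0,0,0,0,0],[0,0,0,0,0,0]]]}}

```text
clock: 18.15
eef_pos: [525.7, -31.5, 72.0]
tcp_rot: [-3.141, -0.001, 1.946]
contact_force: [-3.1, 8.3, 1.5]
opening: 0.198
```

Call:
{"api": "carry_out", "payload": {"increments": [[[0,0,0,0,0,0],[0,0,0,0,0,0],[0,0,0,0,0,0],[0,0,0,0,0,0],[0,0,0,0,0,0]]]}}

```text
clock: 18.57
eef_pos: [525.6, -31.4, 72.0]
tcp_rot: [-3.141, -0.001, 1.946]
contact_force: [-2.9, 7.1, 0.3]
opening: 0.199
```

Call:
{"api": "carry_out", "payload": {"increments": [[[0.0023,0.0011,0,0,0,0],[0.0045,0.0021,0,0,0,0],[0.0068,0.0032,0,0,0,0],[0.0091,0.0042,0,0,0,0],[0.0113,0.0053,0,0,0,0]]]}}

```text
clock: 18.98
eef_pos: [526.3, -27.2, 72.0]
tcp_rot: [-3.142, 0.0, 1.946]
contact_force: [-1.2, 1.2, -1.5]
opening: 0.2
```

```bash
python3 st.py .0113 .0053 0 0 0 0
```

```text
cmd [526.25 -27.11  72.  ] [3.1416 0.     1.946 ]
mea [526.26 -27.2   71.98] [-3.1415e+00  2.0000e-04  1.9459e+00] F [-1.2   1.24 -1.49] T [ 0.24  0.41 -0.23] op 0.2 t 18.9833
mouth cmd [-123.25  -50.78] mea [-123.16  -50.76] Fcoder(force) [-1.17 -1.28] (torque) [-1.24 -2.48] Tz -0.23
```

Call:
{"api": "carry_out", "payload": {"increments": [[[0.0023,0.0011,0,0,0,0],[0.0045,0.0021,0,0,0,0],[0.0068,0.0032,0,0,0,0],[0.0091,0.0042,0,0,0,0]]]}}

```text
clock: 19.32
eef_pos: [526.6, -23.2, 72.0]
tcp_rot: [3.141, 0.0, 1.946]
contact_force: [-1.2, -0.5, -0.7]
opening: 0.204
```

```bash
python3 st.py .0091 .0042 0 0 0 0
```

```text
cmd [526.48 -23.11  72.  ] [3.1416 0.     1.946 ]
mea [526.61 -23.18  72.05] [3.1414e+00 3.0000e-04 1.9459e+00] F [-1.19 -0.46 -0.73] T [-0.14  0.29 -0.34] op 0.204 t 19.3167
mouth cmd [-127.26  -50.8 ] mea [-127.19  -50.66] Fcoder(force) [ 0.54 -1.16] (torque) [ 1.11 -1.58] Tz -0.34
```

Call:
{"api": "carry_out", "payload": {"increments": [[[0.0004,-0.0009,0,0,0,0],[0.0011,-0.0023,0,0,0,0],[0.0026,-0.0057,0,0,0,0],[0.0042,-0.0091,0,0,0,0]]]}}

```text
clock: 19.65
eef_pos: [522.9, -22.9, 72.2]
tcp_rot: [3.141, 0.001, 1.946]
contact_force: [-0.8, -0.1, -1.1]
opening: 0.2
```

```bash
python3 st.py .0042 -.0091 0 0 0 0;  python3 snap.py 13 top;  python3 - <<'E'
import cv2
im=cv2.imread('pics/top13.png');cv2.imwrite('pics/t13c.png',cv2.resize(im[140:205,360:460],None,fx=8,fy=8,interpolation=cv2.INTER_CUBIC))
E
```

```text
cmd [522.47 -22.88  72.  ] [3.1416 0.     1.946 ]
mea [522.9  -22.92  72.19] [3.1406e+00 5.0000e-04 1.9463e+00] F [-0.81 -0.15 -1.11] T [0.06 0.03 0.02] op 0.2 t 19.65
mouth cmd [-127.24  -54.81] mea [-127.23  -54.37] Fcoder(force) [ 0.19 -0.79] (torque) [-0.24 -0.01] Tz 0.02
```

View pics/t13c.png

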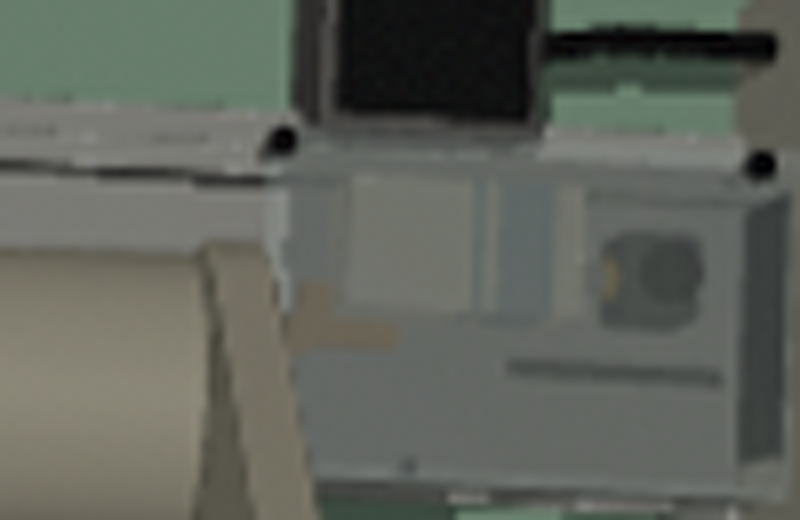

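Call:
{"api": "carry_out", "payload": {"increments": [[[0.009,0.0042,0,0,0,0],[0.04,0.0187,0,0,0,0],[0.085,0.0396,0,0,0,0],[0.13,0.0606,0,0,0,0],[0.181,0.0844,0,0,0,0]]]}}

```text
clock: 20.12
eef_pos: [527.5, 57.6, 72.1]
tcp_rot: [3.141, 0.0, 1.945]
contact_force: [0.2, 0.0, -0.1]
opening: 0.201
```

```bash
python3 st.py .181 .0844 0 0 0 0; python3 plan.py show 502.1 363.2 132 1.3371;python3 plan.py show 480 200 132 1.7
```

```text
cmd [527.36  56.85  72.  ] [3.1416 0.     1.946 ]
mea [527.54  57.57  72.1 ] [3.1412e+00 2.0000e-04 1.9452e+00] F [ 0.18  0.05 -0.08] T [0.   0.01 0.01] op 0.201 t 20.1167
mouth cmd [-207.12  -54.81] mea [-207.85  -54.67] Fcoder(force) [-0.06  0.18] (torque) [0.11 0.16] Tz 0.01
shift [ 0.7357  0.2219 -0.15  ] turn [-0.      0.      0.5814] dist 313.2
rows 8 [[0.46, 0.139, -0.094], [0.92, 0.277, -0.187]]
shift [ 0.3764  0.021  -0.15  ] turn [-0.      0.      0.2349] dist 162.3
rows 4 [[0.47, 0.026, -0.187]]
```

Call:
{"api": "carry_out", "payload": {"increments": [[[0.02,0.006,-0.06,0,0,0],[0.08,0.024,-0.12,0,0,0.06],[0.17,0.051,-0.15,0,0,0.16],[0.26,0.078,-0.15,0,0,0.27],[0.35,0.105,-0.15,0,0,0.38]]]}}

```text
clock: 20.53
eef_pos: [515.7, 204.5, 133.4]
tcp_rot: [3.139, -0.001, 1.542]
contact_force: [0.9, 0.1, -0.8]
opening: 0.197
```

```bash
python3 st.py .35 .105 -.15 0 0 .38; python3 plan.py show 502.1 363.2 130 1.3371
```

```text
cmd [515.14 202.5  132.  ] [3.1416 0.     1.548 ]
mea [515.66 204.48 133.43] [ 3.1389e+00 -1.2000e-03  1.5417e+00] F [ 0.94  0.08 -0.77] T [0.02 0.   0.04] op 0.197 t 20.5333
mouth cmd [-351.76  -75.91] mea [-353.76  -75.51] Fcoder(force) [-0.13  0.93] (torque) [-0.02  0.19] Tz 0.04
shift [ 0.4009 -0.0417  0.005 ] turn [-0.      0.      0.2014] dist 161.2
rows 4 [[0.501, -0.052, 0.006]]
```

Call:
{"api": "carry_out", "payload": {"increments": [[[0.09,-0.009,0,0,0,0.05],[0.19,-0.02,0,0,0,0.11],[0.29,-0.03,0.005,0,0,0.17],[0.37,-0.0385,0.005,0,0,0.2014],[0.4009,-0.0417,0.005,0,0,0.2014]]]}}

```text
clock: 20.95
eef_pos: [501.6, 367.8, 130.1]
tcp_rot: [3.141, -0.002, 1.338]
contact_force: [-0.4, 0.6, -1.0]
opening: 0.198
```

Call:
{"api": "carry_out", "payload": {"increments": [[[0,0,0,0,0,0],[0,0,0,0,0,0],[0,0,0,0,0,0]]]}}

```text
clock: 21.2
eef_pos: [501.9, 362.1, 129.8]
tcp_rot: [-3.141, 0.001, 1.337]
contact_force: [-0.3, 0.1, -1.6]
opening: 0.197
```

```bash
python3 st.py .4009 -.0417 .005 0 0 .2014; python3 snap.py 14 wrist top; python3 - <<'E'
import cv2
im=cv2.imread('pics/top14.png');cv2.imwrite('pics/t14c.png',cv2.resize(im[140:205,360:460],None,fx=8,fy=8,interpolation=cv2.INTER_CUBIC))
im=cv2.imread('pics/wrist14.png')[100:400,210:430];cv2.imwrite('pics/w14c.png',cv2.resize(im,None,fx=2,fy=2,interpolation=cv2.INTER_CUBIC))
E
```

```text
cmd [502.12 363.2  130.  ] [3.1416 0.     1.3371]
mea [501.9  362.06 129.76] [-3.1412e+00  1.0000e-03  1.3374e+00] F [-0.25  0.14 -1.62] T [ 0.06 -0.04  0.05] op 0.197 t 21.2
mouth cmd [-511.36  -98.74] mea [-510.21  -98.89] Fcoder(force) [-0.13 -0.26] (torque) [-0.29  0.4 ] Tz 0.05
```

View pics/t14c.png

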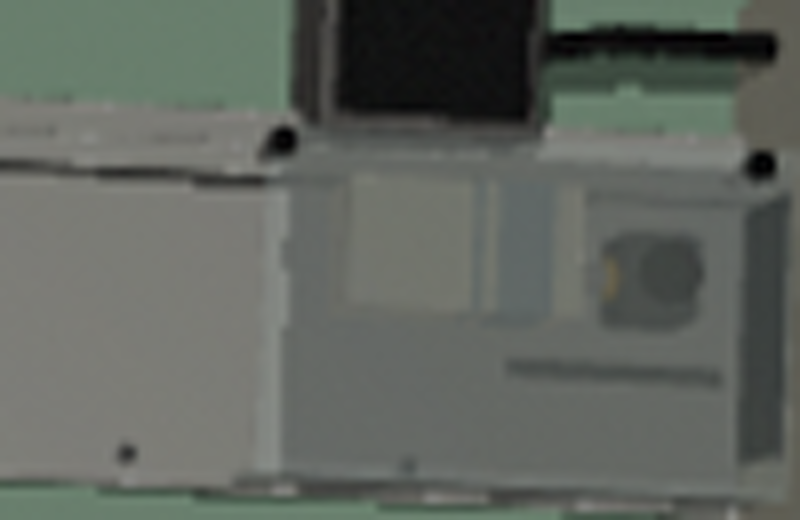

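View pics/w14c.png

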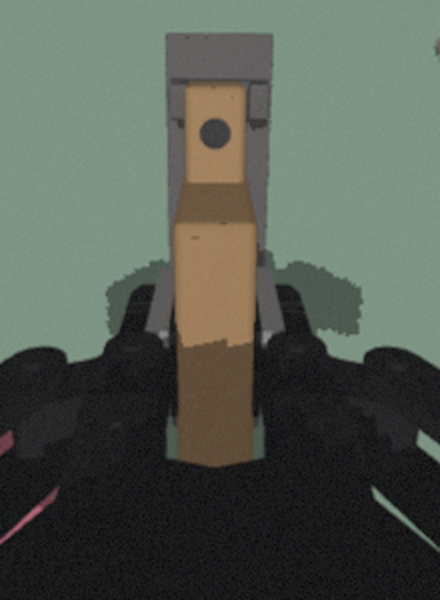

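Call:
{"api": "carry_out", "payload": {"increments": [[[0,0.0038,0.05,0,0,0],[0,0.0038,0.12,0,0,0],[0,0.0038,0.165,0,0,0],[0,0.0038,0.18,0,0,0],[0,0.0038,0.186,0,0,0]]]}}

```text
clock: 21.72
eef_pos: [503.2, 361.4, 54.5]
tcp_rot: [-3.14, 0.002, 1.336]
contact_force: [0.1, -0.1, -1.7]
opening: 0.202
```

```bash
python3 st.py 0 .0038 .186 0 0 0
```

```text
cmd [503.59 362.85  55.6 ] [3.1416 0.     1.3371]
mea [503.18 361.38  54.49] [-3.140e+00  1.900e-03  1.336e+00] F [ 0.12 -0.06 -1.73] T [-0.   -0.01 -0.01] op 0.202 t 21.7167
mouth cmd [-511.1   -97.24] mea [-509.6   -97.57] Fcoder(force) [0.06 0.12] (torque) [0.14 0.26] Tz -0.01
```

Call:
{"api": "carry_out", "payload": {"increments": [[[0,0,0.003,0,0,0],[0,0,0.006,0,0,0],[0,0,0.009,0,0,0],[0,0,0.011,0,0,0]]]}}

```text
clock: 22.05
eef_pos: [504.2, 363.2, 52.1]
tcp_rot: [3.141, -0.001, 1.337]
contact_force: [0.5, 0.3, -0.2]
opening: 0.202
```

```bash
python3 st.py 0 0 .011 0 0 0
```

```text
cmd [503.59 362.85  51.2 ] [3.1416 0.     1.3371]
mea [504.16 363.16  52.12] [ 3.1405e+00 -1.2000e-03  1.3371e+00] F [ 0.51  0.3  -0.15] T [0.03 0.03 0.03] op 0.202 t 22.05
mouth cmd [-511.1   -97.24] mea [-511.44  -96.7 ] Fcoder(force) [-0.33  0.49] (torque) [-0.09  0.01] Tz 0.03
```

Call:
{"api": "carry_out", "payload": {"increments": [[[0,0,0.001,0,0,0],[0,0,0.0025,0,0,0],[0,0,0.0025,0,0,0],[0,0,0.0025,0,0,0]]]}}

```text
clock: 22.38
eef_pos: [503.8, 363.1, 51.0]
tcp_rot: [3.141, -0.001, 1.337]
contact_force: [-0.8, -1.1, 5.2]
opening: 0.206
```

```bash
python3 st.py 0 0 .0025 0 0 0
```

```text
cmd [503.59 362.85  50.2 ] [3.1416 0.     1.3371]
mea [503.84 363.08  51.05] [ 3.1411e+00 -6.0000e-04  1.3373e+00] F [-0.8  -1.07  5.17] T [-0.14  0.2  -0.04] op 0.206 t 22.3833
mouth cmd [-511.1   -97.24] mea [-511.34  -97.01] Fcoder(force) [ 1.11 -0.73] (torque) [ 1.08 -1.02] Tz -0.04
```

Call:
{"api": "carry_out", "payload": {"increments": [[[0,0,0,0,0,0],[0,0,0,0,0,0],[0,0,0,0,0,0],[0,0,0,0,0,0],[0,0,0,0,0,0]]], "hand": 0}}

```text
clock: 22.8
eef_pos: [503.6, 362.8, 50.2]
tcp_rot: [-3.142, 0.0, 1.337]
contact_force: [0.6, -0.6, 1.0]
opening: 0.892
```

Call:
{"api": "carry_out", "payload": {"increments": [[[0,0,0,0,0,0],[0,0,-0.02,0,0,0],[0,0,-0.08,0,0,0],[0,0,-0.16,0,0,0],[0,0,-0.25,0,0,0]]]}}

```text
clock: 23.22
eef_pos: [502.7, 362.2, 150.5]
tcp_rot: [-3.14, 0.002, 1.337]
contact_force: [0.4, 0.3, -0.4]
opening: 0.998
```

Call:
{"api": "carry_out", "payload": {"increments": [[[0.1,0,-0.1,0,0,0],[0.2,0,-0.1,0,0,0],[0.3,0,-0.1,0,0,0],[0.3,0,-0.1,0,0,0],[0.3,0,-0.1,0,0,0]]]}}

```text
clock: 23.63
eef_pos: [531.6, 482.4, 191.0]
tcp_rot: [3.141, -0.002, 1.339]
contact_force: [0.3, -0.5, 0.3]
opening: 0.999
```

```bash
python3 st.py 0 0 -.25 0 0 0;python3 st.py .3 0 -.1 0 0 0; python3 snap.py 15 top side wrist; python3 - <<'E'
import cv2
im=cv2.imread('pics/top15.png');a=cv2.resize(im[140:205,360:460],None,fx=5,fy=5,interpolation=cv2.INTER_CUBIC)
b=cv2.resize(im[180:245,195:295],None,fx=5,fy=5,interpolation=cv2.INTER_CUBIC)
import numpy as np
cv2.imwrite('pics/t15c.png',np.vstack([a[:290],b[:310]]))
from rig import nets
for c in ('top','side','wrist'):
  for t in ('stick_grip','stick_mouth','rest_seat','pack_center'): print(c,t,[(np.round(d['point'],1).tolist(),round(d['confidence'],2)) for d in nets.tip_of(t,c)[:2]])
E
```

```text
cmd [503.59 362.85 150.2 ] [3.1416 0.     1.3371]
mea [531.61 482.37 190.97] [ 3.1406e+00 -1.9000e-03  1.3392e+00] F [ 0.35 -0.46  0.3 ] T [ 0.   -0.02 -0.02] op 0.999 t 23.6333
mouth cmd [-511.1   -97.24] mea [-632.11  -76.59] Fcoder(force) [0.44 0.38] (torque) [0.1  0.29] Tz -0.02
cmd [531.38 479.59 190.2 ] [3.1416 0.     1.3371]
mea [531.61 482.37 190.97] [ 3.1406e+00 -1.9000e-03  1.3392e+00] F [ 0.35 -0.46  0.3 ] T [ 0.   -0.02 -0.02] op 0.999 t 23.6333
mouth cmd [-629.32  -76.65] mea [-632.11  -76.59] Fcoder(force) [0.44 0.38] (torque) [0.1  0.29] Tz -0.02
top stick_grip [([501.0, 362.7, 43.6], 0.97)]
top stick_mouth [([466.6, 204.7, 25.9], 0.6)]
top rest_seat [([500.6, 362.2, 17.0], 0.69)]
top pack_center [([344.7, 228.9, 22.6], 0.65), ([266.9, -275.3, 22.3], 0.65)]
side stick_grip [([504.2, 366.2, 45.2], 0.97)]
side stick_mouth [([468.8, 202.3, 21.2], 0.76), ([604.1, -222.8, 58.4], 0.35)]
side rest_seat [([508.5, 359.2, 16.0], 0.8)]
side pack_center [([342.1, 229.1, 22.8], 0.89), ([606.2, -223.5, 55.0], 0.39)]
wrist stick_grip [([502.1, 358.0, 50.1], 0.96)]
wrist stick_mouth []
wrist rest_seat [([498.8, 356.8, 17.5], 0.77)]
wrist pack_center []
```

View pics/t15c.png

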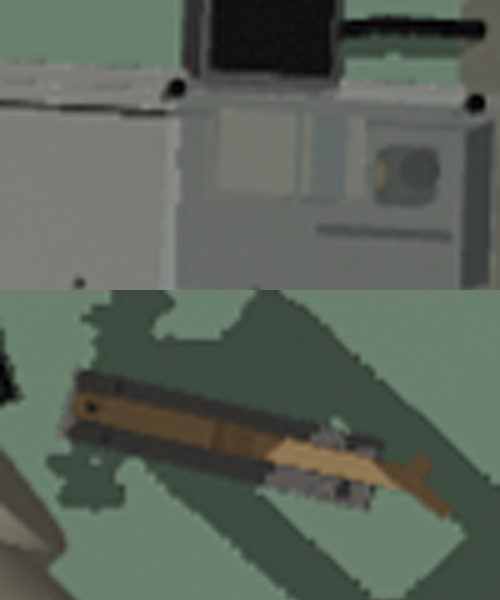

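View pics/side15.png

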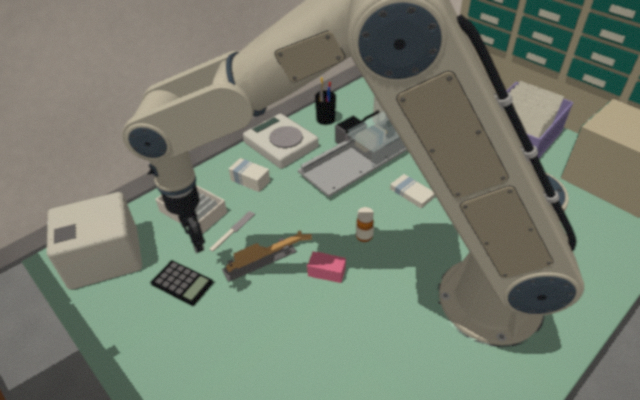

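View pics/wrist15.png

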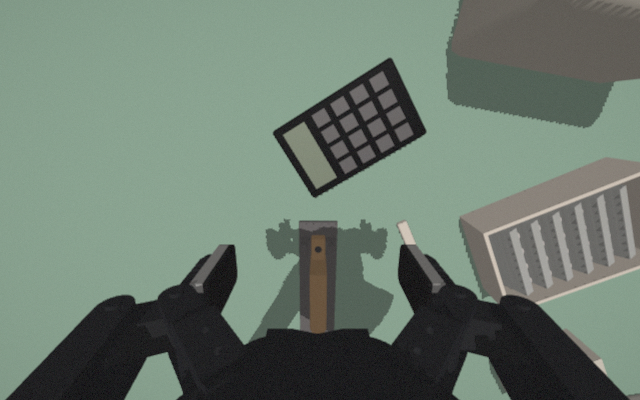

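```bash
python3 - <<'E'
import cv2,numpy as np
a=cv2.imread('pics/top11.png',0).astype(np.float32);b=cv2.imread('pics/top12.png',0).astype(np.float32);c=cv2.imread('pics/top15.png',0).astype(np.float32)
def prof(i): 
    p=np.mean([np.interp(np.arange(390,450,.1),np.arange(640),i[r]) for r in range(165,177)],0); return np.gradient(p)
# track band edges near: strongest gradients
for n,i in (('11',a),('12',b),('15',c)):
    p=prof(i);x=np.arange(390,450,.1);k=[j for j in range(5,len(p)-5) if abs(p[j])==abs(p[j-5:j+6]).max() and abs(p[j])>.15]
    print(n,[(round(x[j],1),round(p[j],2)) for j in k])
E
```

```text
11 [(np.float64(391.2), np.float64(-0.32)), (np.float64(392.1), np.float64(0.75)), (np.float64(392.2), np.float64(0.75)), (np.float64(392.3), np.float64(0.75)), (np.float64(392.4), np.float64(0.75)), (np.float64(392.5), np.float64(0.75)), (np.float64(392.6), np.float64(0.75)), (np.float64(392.7), np.float64(0.75)), (np.float64(392.8), np.float64(0.75)), (np.float64(394.2), np.float64(-1.25)), (np.float64(395.2), np.float64(-1.31)), (np.float64(397.4), np.float64(-0.18)), (np.float64(398.1), np.float64(1.13)), (np.float64(398.4), np.float64(1.13)), (np.float64(398.7), np.float64(1.13)), (np.float64(399.8), np.float64(0.18)), (np.float64(413.4), np.float64(-0.71)), (np.float64(415.6), np.float64(0.92)), (np.float64(417.4), np.float64(-0.59)), (np.float64(423.1), np.float64(0.43)), (np.float64(424.1), np.float64(0.8)), (np.float64(424.2), np.float64(0.8)), (np.float64(424.3), np.float64(0.8)), (np.float64(424.4), np.float64(0.8)), (np.float64(424.5), np.float64(0.8)), (np.float64(424.6), np.float64(0.8)), (np.float64(424.7), np.float64(0.8)), (np.float64(424.8), np.float64(0.8)), (np.fl
[... 4459 characters left out ...]
.8), np.float64(-1.27)), (np.float64(434.4), np.float64(-0.45)), (np.float64(434.8), np.float64(-0.45)), (np.float64(436.4), np.float64(-0.63)), (np.float64(436.8), np.float64(-0.63)), (np.float64(439.1), np.float64(-0.38)), (np.float64(439.3), np.float64(-0.38)), (np.float64(439.4), np.float64(-0.38)), (np.float64(439.5), np.float64(-0.38)), (np.float64(439.6), np.float64(-0.38)), (np.float64(439.7), np.float64(-0.38)), (np.float64(439.8), np.float64(-0.38)), (np.float64(440.6), np.float64(-0.22)), (np.float64(440.7), np.float64(-0.22)), (np.float64(446.1), np.float64(0.75)), (np.float64(446.2), np.float64(0.75)), (np.float64(446.3), np.float64(0.75)), (np.float64(447.6), np.float64(1.35))]
```

```bash
python3 - <<'E'
import cv2,numpy as np
from scipy.optimize import least_squares
from scipy.ndimage import map_coordinates
L=lambda n:cv2.imread(f'pics/top{n}.png').astype(np.float32)
def fit(a,b,c0,c1,r0=164,r1=177,g=0):
    # find shift s: a(x)=k*b(x+s)+o  on cols c0..c1 of a
    A=a[r0:r1,c0:c1].mean(2); B=b.mean(2); v,u=np.mgrid[r0:r1,c0:c1].astype(float)
    best=None
    for dy in np.arange(-1,1.01,.1):
        for s in np.arange(g-3,g+3,.05):
            W=map_coordinates(B,[v+dy,u+s],order=3); e=np.corrcoef(A.ravel(),W.ravel())[0,1]
            if best is None or e>best[0]: best=(e,s,dy)
    return best
print('11->12',fit(L(11),L(12),410,426,g=7)); print('12->15',fit(L(12),L(15),416,433,g=-2)); print('12->14',fit(L(12),L(14),416,433,g=-2));print('12->13',fit(L(12),L(13),416,433,g=-2));print('11->15',fit(L(11),L(15),410,426,g=5))
print('10->11',fit(L(10),L(11),374,388,r0=163,r1=176,g=23))
E
```

```text
11->12 (np.float64(0.9920317862535337), np.float64(6.999999999999989), np.float64(-0.40000000000000013))
12->15 (np.float64(0.9911359528169954), np.float64(-2.3000000000000096), np.float64(-0.6000000000000001))
12->14 (np.float64(0.9892601315289888), np.float64(-2.3000000000000096), np.float64(-0.6000000000000001))
12->13 (np.float64(0.9887460103150788), np.float64(-2.3000000000000096), np.float64(-0.6000000000000001))
11->15 (np.float64(0.9874640807943658), np.float64(4.649999999999991), np.float64(-0.5000000000000001))
10->11 (np.float64(0.9632536455979468), np.float64(23.850000000000055), np.float64(0.49999999999999956))
```

Call:
{"api": "carry_out", "payload": {"increments": [[[0,0,0,0,0,0],[0,0,0,0,0,0]]]}}

```text
clock: 24.55
eef_pos: [531.3, 479.6, 190.2]
tcp_rot: [-3.142, 0.0, 1.337]
contact_force: [-0.4, 0.0, -0.3]
opening: 0.997
```

```bash
python3 -c "
from rig import r
print(r.sign_off())"
```

```text
the job is handed in; nothing more can be done
None
```

I took the stick from its rest and squared the carton against the fence with its nose. I then fed it under the guard, coded it, eased off, laid the stick back and handed the job in at about 24.6 s of the 69 s. No verdict came back.

- **Pressing on the fence:** about 2.5–3.5 N throughout the feed, from the wrist readings.
- **Trigger pin:** held for about 1.7 s at an estimated 7.5–8.5 mm of travel, from the stick position, wrist forces and pictures. The push on the stick peaked at about 8 N.
- **Carton at the end:** in the last overhead picture it lies along the fence, wholly under the guard. It came back about 7 mm, so the pin should be 0–1.5 mm in.
- **Stick at the end:** it lies in both slots of its rest, mouth the same way round. The gripper is open and clear.

**Checks that disagreed:** the pin travel is inferred, and my estimates of it differ by about 1 mm. The trained networks did not find the carton under the clear guard and pointed at the pink look-alikes instead. I checked the carton from the overhead picture only.

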